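Flour magnet check: wind the trap open, show the magnet grate to the inspection camera

TASK

It is time for the metal check on the flour line: wind the sliding cover of the magnet trap fully open with its handwheel (clockwise; never push the cover itself), then lift the magnet grate out by its strap handle. Hold it up in front of the inspection camera, its underside facing the lens squarely, centred on the lens axis, long side level, 16 cm from the lens, and finish there, still holding it quite still in the air: the program ends with the grate in the gripper. Do not bump the camera, and leave the other things on the table where they are.

Things in the scene. Friction and masses are not known exactly. Their poses are not given: they have to be found in the camera images.
- trap: Magnet trap: fixed low stainless housing, 285 x 315 x 190 mm. Origin on the worktop under the centre of its open-topped trough; x away from the robot, the way the cover slides open; y left. Trough inside 120 (x) by 142 mm (y), rim 105 mm high. The grate stands in it on ledges 40 mm high between guides 84 mm apart. Rails run back to x = +0.20. Pipe stubs stick out 35 mm left and right.
- trap_wheel (a joint): Turning of the handwheel, rad: 0 cover shut, grows clockwise seen from above, 3.8 at the stop where the cover is fully open. Starts between 0 and 0.5; stays where it is left (light friction, 0.1 Nm plus the cover's drag).
- trap_cover (a joint): Travel of the sliding cover, m: 0 shut over the trough, 0.133 fully open behind it. Driven by a rack and pinion, 35 mm per rad of the handwheel. The cover's top edge is 118 mm above the worktop.
- wheel_hub (a point): Centre of the handwheel, at x = +0.060, y = -0.142 of the trap, at the height of its rim's middle, 170 mm above the worktop; turns with the wheel, z up. Round rim, 54 mm mean radius, 13 mm thick, free space of 40 mm below it; hub 26 mm across, ends with its nut 17 mm above rim height. Three 10 mm spokes, one along the point's x, the others at 120 degrees to it.
- cover_middle (a point): Middle of the cover's underside, 107 mm above the worktop. The cover is a steel sheet 134 mm (along x) by 190 mm with a low turned-up edge and a toothed rack along its right side.
- magnet_grate: The magnet grate, loose in the trough, 0.36 to 0.56 kg: three bare steel tubes 22 mm thick side by side between two end bars, 76 mm (x) by 130 mm (y) by 62 mm high with handle. Origin at the centre of its underside, z up through the handle, y along the tubes and the handle (long side). It starts parallel to the trap, with about 4 mm play all round.
- grate_handle (a point): Middle of the grate's strap handle, 53 mm above its underside; a level flat bar 12 mm thick (x), 18 mm high, 126 mm long (along y), with 20 mm of free space under it; axes as the grate's.
- camera_stand: Stand of the inspection camera, fixed: dark foot 110 x 90 x 12 mm, post and fork; total height with head about 160 mm. Origin in the middle of the foot's underside; its -x side is the one the lens looks to, roughly towards the robot.
- camera_head: Head of the inspection camera, grey box with black lens and ring light 68 mm across. Origin at the middle of the lens front, 137 mm above the worktop; z is the lens axis, out of the lens, towards the robot and 50 degrees up from level; y level, to the robot's left. The grate is right when its origin lies at (0, 0, 0.16) in this frame, its z along this z and its y along this y, either way round.
- flour_brush: Bystander: flat brush with wooden handle, 48 x 216 x 16 mm; origin under its middle.
- white_tray: Bystander: small white plastic tray, 90 x 113 x 32 mm; origin under its middle.
- dough_scraper: Bystander: dough scraper with steel blade and wooden grip, 100 x 145 x 24 mm; origin under its middle.
- small_bowl: Bystander: small white bowl, 116 mm across, 52 mm high; origin under its middle.
- tea_glass: Bystander: tea glass, 62 mm across, 83 mm high; origin under its middle.
- table_spoon: Bystander: steel spoon, 188 x 38 x 15 mm; origin under its middle.

How it is judged:
By the outcome, as a careful person would: the job done as asked, in the order asked, and still so for the second after the job is handed in, while the arm keeps its last pose, push and grip.
It also fails if it takes over 72 s, if anything falls off the work surface, if the arm or the gripper's body presses on something with over 40 N, if the wrist force passes 120 N, or if a joint passes its speed limit or range.

ROBOT

A 7-joint arm with a two-finger parallel gripper is mounted at the origin on a cart in front of the work surface, level with it; the furniture and walls round the work are solid. World frame = base frame: x ahead of the robot, y to its left, z up, the work surface at z = 0. Lengths are in m, angles in rad, forces in N, time in s.
With the tool pointing down it reaches from about 0.425 to 0.925 m from the base axis. Payload 6.8 kg.
Tool frame: the origin (TCP) lies on the centre line of the jaws, within the pads' length; the fingertips stand 25 mm ahead of it and the grasp point (between the pads) lies 6 mm ahead of it; z points along the fingers, y is the line along which they close (so a half turn about z gives the same grasp; the last joint's range is limited). The gripper opens to 85 mm and grips with 20 to 120 N. Pads are 22 mm wide; open, the fingers measure 114 mm over their backs; the gripper's body (76 mm by 85 mm) begins 54 mm behind the grasp point. The pads swing forward as they close: fully open they stand 13 mm farther back than shut.
Start: joints at [1.092, 0.477, 0.022, 1.555, -0.011, 1.109, -0.083], TCP at [0.245, -0.629, 0.222] pointing down, gripper open.
Joint ranges: [-2.96, 2.96], [-0.34, 2.1], [-1.41, 1.46], [0.24, 2.44], [-1.37, 4.51], [0.17, 1.92], [-2.96, 2.96]. Speed limits (rad/s): [2.39, 2.39, 3.14, 3.14, 3.14, 3.14, 3.14].

INTERFACE

Orientations are given as a rotation vector (axis times angle).
In Python, from bench import status, imaging, workorder gives the robot as it stands.
- The arm moves only by the tool send_rows, never from a script. Its argument "steps" is a list of rows, each an object of numbers: "dx", "dy", "dz": the shift along the tool's x, y, z in cm; "yaw": the turn about the tool's z in degrees; "gripper": the opening, from 0 (shut) to 1 (fully open). A call has 1 to 5 rows; each row is the pose to reach, as a shift and turn from the pose commanded when the call began, along the tool's axes at that moment; what a row does not reach only later rows make up. A row lasts 1/8 s, in which the tool goes at most 62.5 mm and 10.7 degrees, less where a joint would pass 70% of its speed; a pose out of reach is approached as far as the arm can. A call with a gripper value outside its range is refused whole. The fingers move at their own pace and stop on an object; "force" is the grip in N (left out, the last holds). Time passes only in rows, so rows that repeat a pose let the fingers close. It gives the time, the measured TCP pose, the force, the opening and the grip force at its end, in the units of the state.
- status.get_obs(): the state, without advancing time (a new reading comes with each control period).
- imaging.grab_frame(name): name is "side" or "top"; returns a dict with "color" (420x560x3 uint8, red, green, blue), "depth" (420x560 float32, m along the optical axis (not along the pixel's ray), 0 where there is no reading), "K" (3x3 intrinsics, pixels), "k1" (the pictures are not rectified: a ray, as slopes to the right and down, at radius r is drawn at 1 + k1 r^2 times it, then the intrinsics apply), "R" (3x3) and "t" (3): a world point X has camera coordinates R X + t. Camera axes: x right, y down, z forward; pixel columns grow to the right and rows downward; lengths in m; the calibration is good to about 2 mm. A picture is of the moment at which its call begins.
- workorder.hand_in(): hands the job in; it is judged then, once.
The state is a dict: "clock": time; "joints": joint angles; "qvel": joint speeds; "tau": joint torques, N m; "tcp_pos": TCP position; "orientation": TCP orientation; "contact_force": force on the tool from outside, world axes, zero at the start; "moment": the same for the moment, N m; "grip_width": finger opening in m; "gripper_force": force on a finger pad.
Only numpy, scipy, OpenCV 4.12 (cv2) and the standard library are available. Lean on these libraries where they do the work, as an engineer would, in place of code of your own. Each camera call takes 0.05 s, during which the arm holds its last target. There are 200 camera calls.

## Working session

There is one attempt and no reset: what is moved stays moved. The work goes in short steps, Python scripts to look and compute and a tool call to move; the robot and the scene stay as the last step left them, time stands still between calls to the robot, and variables do not carry over. Pictures are saved under pics/ and viewed, at most 10 in all, crops included, and the job is handed in when it is done.

Besides the shell and the picture viewer there is one more tool, called after "Emit:" as name([rows], argument=value, ...), one row to a line, values as JSON. send_rows: Moves the arm, as the interface text tells. Its arguments: {"type":"object","properties":{"steps":{"type":"array"},"force":{"type":"number"}},"required":["steps"]}

```bash
ls; mkdir -p pics; python3 - <<'E'
from bench import status, imaging
import cv2,numpy as np
print(status.get_obs())
for n in ("side","top"):
    f=imaging.grab_frame(n); np.savez(f"/tmp/{n}0.npz",**f)
    cv2.imwrite(f"pics/{n}0.png",f["color"][:,:,::-1]); print(n,f["K"],f["k1"],f["R"],f["t"],-f["R"].T@f["t"])
E
```

```text
pics
{'clock': 0.0, 'joints': array([ 1.09189647,  0.47779825,  0.02235888,  1.55645328, -0.01153597,
        1.10929282, -0.08309812]), 'qvel': array([-0.00153958,  0.00108561, -0.00106098, -0.00128412,  0.00019194,
       -0.00190212,  0.00105856]), 'tau': array([ 1.49432581e-04, -5.96441245e+01,  1.60819151e+00, -2.81189328e+01,
        1.25406639e-02,  9.42642539e-03, -3.54675785e-05]), 'tcp_pos': array([ 0.24435718, -0.62856496,  0.22132656]), 'orientation': array([-3.08601865e+00, -5.78779226e-01,  6.99982085e-04]), 'contact_force': array([ 0.27124931, -0.09774751,  1.0423076 ]), 'moment': array([0.04559399, 0.02085452, 0.03574808]), 'gripper_force': 0.0, 'grip_width': 0.08545424478215197}
side [[453.71859941   0.         277.02367143]
 [  0.         453.71859941 211.08671769]
 [  0.           0.           1.        ]] -0.0562911729933679 [[ 0.99589922 -0.08771148  0.02216837]
 [-0.02228117 -0.47528527 -0.87954958]
 [ 0.08768289  0.8754488  -0.47529054]] [-0.62163504  0.13226233  1.46798809] [ 0.49331536 -1.27681061  0.82783276]
top [[485.10032042   0.         283.5890573 ]
 [  0.         485.10032042 201.41089117]
 [  0.           0.           1.        ]] -0.005478326667778974 [[ 0.00874464 -0.99994387 -0.00598163]
 [-0.99503953 -0.00810864 -0.09914932]
 [ 0.09909525  0.00681898 -0.99505459]] [0.00232642 0.63399658 1.44228257] [ 0.48790796 -0.00236776  1.49802413]
```

View pics/side0.png

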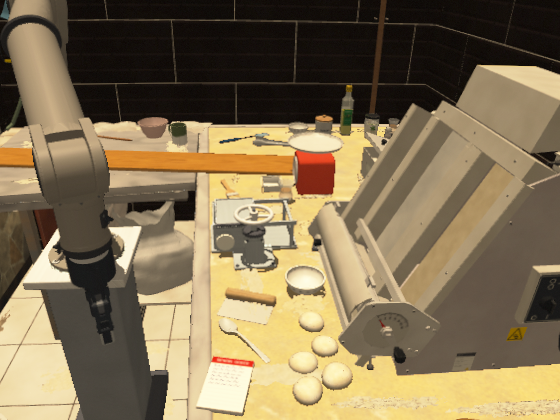

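View pics/top0.png

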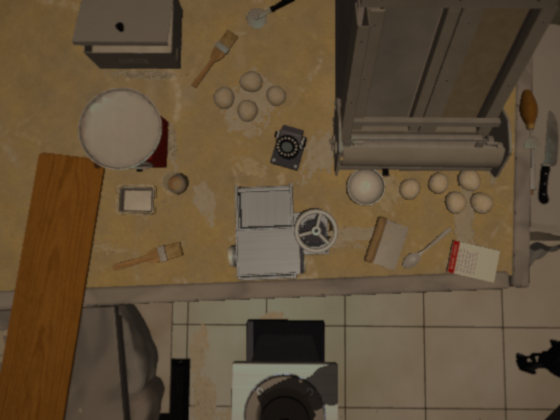

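The top view shows the shut cover (235–302, 226–277), the handwheel hub at about (317, 231), and the camera head at about (288, 147), all inside reach. In the side view the wheel is at (254, 214). I'll measure these next.

```bash
cat > h.py <<'E'
import numpy as np, cv2
from scipy.spatial.transform import Rotation as Rot
def load(n): return dict(np.load(n))
def slopes(f,uv):
    k=float(f["k1"]); d=np.array([k,0,0,0,0.])
    return cv2.undistortPoints(np.asarray(uv,float).reshape(-1,1,2),f["K"],d).reshape(-1,2)
def cloud(f):
    h,w=f["depth"].shape; u,v=np.meshgrid(np.arange(w),np.arange(h))
    s=slopes(f,np.stack([u,v],-1).reshape(-1,2)); z=f["depth"].reshape(-1,1)
    P=(np.hstack([s,np.ones_like(s[:,:1])])*z-f["t"])@f["R"]
    P[z[:,0]==0]=np.nan
    return P.reshape(h,w,3)
def at_height(f,uv,z):
    s=slopes(f,uv); d=np.hstack([s,np.ones((len(s),1))])@f["R"]; c=-f["R"].T@f["t"]
    return c+d*((z-c[2])/d[:,2:])
def proj(f,X):
    return cv2.projectPoints(np.asarray(X,float).reshape(-1,3),cv2.Rodrigues(f["R"])[0],f["t"],f["K"],np.array([float(f["k1"]),0,0,0,0]))[0].reshape(-1,2)
E
python3 - <<'E'
from h import *
f=load("/tmp/top0.npz"); P=cloud(f)
# wheel rim
m=np.zeros(P.shape[:2],bool); m[205:258,292:342]=1
Q=P[m]; Q=Q[(Q[:,2]>.158)&(Q[:,2]<.2)]
print("wheel n",len(Q),np.nanmedian(Q[:,2]))
from scipy.optimize import least_squares
c=Q[:,:2].mean(0)
r=np.hypot(*(Q[:,:2]-c).T); R=Q[r>.04]
s=least_squares(lambda p:np.hypot(R[:,0]-p[0],R[:,1]-p[1])-p[2],[*c,.054],loss="soft_l1",f_scale=.003); print("hub",s.x,R[:,2].mean())
# spokes
hub=s.x[:2]; d=Q[:,:2]-hub; r=np.hypot(*d.T); a=np.degrees(np.arctan2(d[:,1],d[:,0]))
k=(r>.02)&(r<.042); print(np.round(np.sort(a[k])).astype(int))
# trap outline heights on grid
for v in range(180,284,6): print(v,[int(1000*x) if x==x else -1 for x in P[v,228:346:6,2]])
print("cam")
for v in range(120,174,4): print(v,[int(1000*x) if x==x else -1 for x in P[v,264:316:4,2]])
im=f["color"][115:285,225:350]; cv2.imwrite("pics/c0.png",cv2.convertScaleAbs(cv2.resize(im[:,:,::-1],None,fx=3.5,fy=3.5,interpolation=cv2.INTER_CUBIC),alpha=1.6))
E
```

```text
wheel n 791 0.17582057606894919
hub [ 0.5402732  -0.08095045  0.05349433] 0.17592843191101867
[-143 -142 -141 -141 -140 -140 -138 -138 -138 -137 -137 -137 -134 -134
 -134 -134 -134 -133 -132 -131 -131 -131 -129 -129 -128 -128 -127 -126
 -124 -123  -28  -25  -23  -22  -21  -20  -19  -18  -18  -18  -16  -16
  -16  -14  -14  -14  -13  -12  -11  -11  -10  -10   -9   -9   -8   -8
   -4   -4   93   97   97   98   99  100  100  100  101  102  103  103
  104  104  105  106  106  107  107  108  108  109  109  111  112  112
  113  114  115]
180 [2, 1, 1, 2, 0, 2, 0, 1, 0, 1, 3, 3, -1, -4, 4, 7, 6, -2, 1, 1]
186 [-1, 5, 0, 4, 5, 1, -2, 13, 10, 10, 9, 4, 1, 0, -3, 1, 3, 0, 6, 2]
192 [-6, 7, 6, 11, 4, 11, 10, 10, 10, 17, 9, 1, -3, 0, -2, 1, 0, 1, 1, 2]
198 [-1, 0, 14, 12, 14, 0, 9, 8, 13, 9, 11, 0, 3, 0, -3, 0, -1, 4, 0, 6]
204 [-4, 2, 16, 12, 14, 17, 7, 10, 8, 10, 17, 0, 0, 5, -5, 1, 1, -2, 1, 6]
210 [-3, 0, 9, 16, 13, 11, 8, 15, 12, 9, 11, 0, 1, 0, 180, 172, 0, 2, -1, 0]
216 [-1, 6, 8, 12, 20, 12, 16, 19, 12, 13, 14, 10, 173, 175, 12, 174, 18, 174, 0, 4]
222 [0, 0, 9, 18, 13, 13, 12, 12, 13, 14
[... 1006 characters left out ...]
4 [0, -1, -4, 2, 1, 1, -3, 0, 0, 3, 2, 2, -1]
128 [1, -5, 2, 3, 0, 111, 110, 98, 104, 0, 1, 1, -1]
132 [1, 2, 0, 104, 118, 125, 124, 119, 114, 111, -4, 1, 0]
136 [4, 2, 5, 105, 111, 153, 151, 150, 128, 119, -1, -1, 4]
140 [0, -1, 5, 55, 145, 146, 147, 153, 150, 118, 101, 1, 6]
144 [-1, 1, -1, 137, 132, 147, 144, 140, 143, 78, 101, 12, 12]
148 [6, -1, 0, 132, 126, 133, 133, 141, 135, 60, 5, 2, 5]
152 [0, 1, 4, 12, 123, 118, 125, 126, 130, 17, 0, 5, 3]
156 [0, 1, 13, 14, 9, 4, 113, 17, 12, 15, 9, 8, 3]
160 [3, 4, 19, 18, 10, 9, 8, 10, 17, 12, 6, 1, 5]
164 [0, -4, -1, 9, 11, 4, 12, 14, 13, 1, 4, 4, 6]
168 [9, 10, 0, 0, -3, 3, 6, 12, 8, 1, 6, 2, 3]
172 [8, 6, 0, 1, 2, -2, 2, -1, -1, 5, -1, 3, 4]
```

View pics/c0.png

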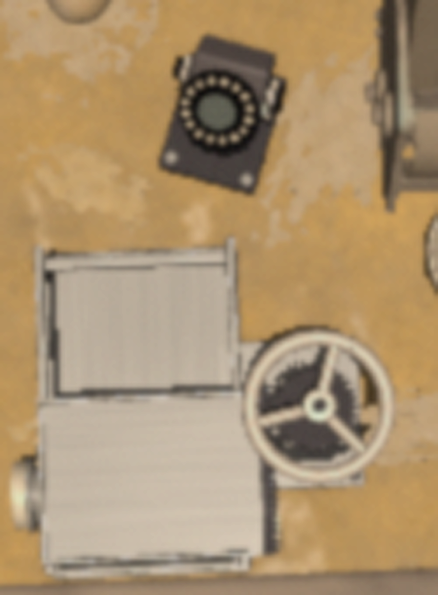

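The crop shows the spokes at about −14.5° (mod 120), so the wheel has a little turn on it already. The camera foot is yawed about −16°. Next come the exact poses of the trap, grate and lens, and the tool axes.

```bash
python3 - <<'E'
from h import *
from bench import status
np.set_printoptions(precision=4,suppress=True)
o=status.get_obs(); print(Rot.from_rotvec(o["orientation"]).as_matrix())
f=load("/tmp/top0.npz"); P=cloud(f)
# cover flat area
M=P[224:282,230:304].reshape(-1,3); Q=M[(M[:,2]>.100)&(M[:,2]<.125)]
rect=cv2.minAreaRect(Q[:,:2].astype(np.float32)*1000); print("cover rect mm",rect)
# crop px-> image (crop/3.5 + (225,115))
def c2i(l): return (np.array(l,float)/3.5+np.array([225,115])-0.36)
# foot front corners and back corner z=.012
print("foot",at_height(f,c2i([[160,166],[253,193],[208,36],[277,55]]),.012))
print("ring centre",at_height(f,c2i([[218,110]]),.137))
print("rails rear L,R",at_height(f,c2i([[42,250],[232,242]]),.118), "cover front", at_height(f,c2i([[46,560],[247,553]]),.107))
# lens plane fit
C=P[128:160,270:306].reshape(-1,3); C=C[(C[:,2]>.085)&(C[:,2]<.175)]
best=None;rng=np.random.default_rng(0)
for _ in range(3000):
    a=C[rng.choice(len(C),3,0)];n=np.cross(a[1]-a[0],a[2]-a[0]);
    if np.linalg.norm(n)<1e-5: continue
    n/=np.linalg.norm(n); n*=np.sign(n[2])
    if abs(n[2]-np.sin(np.radians(50)))>.12: continue
    k=abs((C-a[0])@n)<.004
    if best is None or k.sum()>best.sum(): best=k
I=C[best]; c=I.mean(0); n=np.linalg.svd(I-c)[2][2]; n*=np.sign(n[2]); print("lens plane",len(I),len(C),c,n,"elev",np.degrees(np.arcsin(n[2])),"az",np.degrees(np.arctan2(n[1],n[0])))
g=load("/tmp/side0.npz"); 
im=g["color"][160:280,195:350]; cv2.imwrite("pics/s0.png",cv2.resize(im[:,:,::-1],None,fx=5,fy=5,interpolation=cv2.INTER_CUBIC))
E
```

```text
[[ 0.932   0.3624 -0.0007]
 [ 0.3624 -0.932   0.0015]
 [-0.0001 -0.0017 -1.    ]]
cover rect mm ((484.21697998046875, 47.504859924316406), (153.88302612304688, 194.03489685058594), 0.4248127341270447)
foot [[ 0.7583  0.05    0.012 ]
 [ 0.7347 -0.0326  0.012 ]
 [ 0.8763  0.0084  0.012 ]
 [ 0.8595 -0.0533  0.012 ]]
ring centre [[ 0.7821 -0.0012  0.137 ]]
rails rear L,R [[ 0.6685  0.1422  0.118 ]
 [ 0.6763 -0.0135  0.118 ]] cover front [[ 0.4163  0.1355  0.107 ]
 [ 0.4234 -0.0276  0.107 ]]
lens plane 331 688 [ 0.7832 -0.0008  0.1372] [-0.6248  0.1806  0.7596] elev 49.42955532350062 az 163.87926691363182
```

View pics/s0.png

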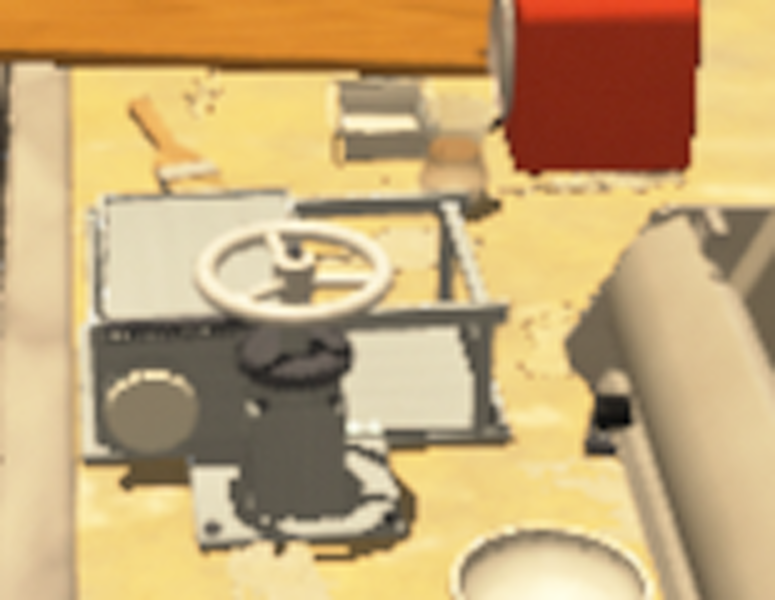

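Everything agrees with the given sizes:

| Item | Estimate |
|---|---|
| Trap origin | ≈ (0.474, 0.058), yaw ≈ 2.7° |
| Wheel angle | ≈ 0.30 rad |
| Lens | (0.782, −0.001, 0.137), azimuth 163.9°, 50° up |

The final pose needs the tool tilted 40°, but the rows only offer yaw. So I'll first find out how the arm behaves at a pose it can't reach, in the free space here.

Emit:
send_rows([
  {"dy": 6},
  {"dy": 12},
  {"dy": 18},
  {"dy": 24},
  {"dy": 31},
])

```text
validation failed for argument at $.st...
```

```bash
cat > st.py <<'E'
from h import *
from bench import status
np.set_printoptions(precision=4,suppress=True)
o=status.get_obs(); R=Rot.from_rotvec(o["orientation"]).as_matrix()
for k in("clock","joints","tcp_pos","contact_force","moment","grip_width","gripper_force"):print(k,o[k])
print("tool x,y,z (cols)\n",R)
E
python3 st.py
```

```text
clock 0.1
joints [ 1.0919  0.4777  0.0223  1.5564 -0.0115  1.1093 -0.0831]
tcp_pos [ 0.2444 -0.6286  0.2214]
contact_force [-0.1449  1.0109  1.1736]
moment [-0.0246  0.0115 -0.0122]
grip_width 0.08505178804454767
gripper_force 0.0
tool x,y,z (cols)
 [[ 0.932   0.3624 -0.0007]
 [ 0.3624 -0.932   0.0015]
 [-0.0001 -0.0017 -1.    ]]
```

The call was refused by validation, so I'll send full rows with all five documented fields.

Emit:
send_rows([
  {"dx": 0, "dy": 6, "dz": 0, "yaw": 0, "gripper": 1},
  {"dx": 0, "dy": 12, "dz": 0, "yaw": 0, "gripper": 1},
  {"dx": 0, "dy": 18, "dz": 0, "yaw": 0, "gripper": 1},
  {"dx": 0, "dy": 24, "dz": 0, "yaw": 0, "gripper": 1},
  {"dx": 0, "dy": 31, "dz": 0, "yaw": 0, "gripper": 1},
])

```text
clock: 0.72
tcp_pos: [0.3415, -0.8938, 0.2224]
orientation: [3.092, 0.556, 0.007]
contact_force: [-1.3, -2.7, 1.0]
grip_width: 0.0855
gripper_force: 0.0
```

Emit:
send_rows([
  {"dx": 0, "dy": 6, "dz": 0, "yaw": 0, "gripper": 1},
  {"dx": 0, "dy": 12, "dz": 0, "yaw": 0, "gripper": 1},
  {"dx": 0, "dy": 12, "dz": 0, "yaw": 0, "gripper": 1},
])

```text
clock: 1.1
tcp_pos: [0.3207, -0.9293, 0.2146]
orientation: [3.08, 0.479, 0.029]
contact_force: [-1.4, -0.2, 1.5]
grip_width: 0.0854
gripper_force: 0.0
```

```bash
python3 st.py
```

```text
clock 1.1
joints [ 1.0801  1.2545  0.9737  0.2849 -0.9349  1.6936  0.0526]
tcp_pos [ 0.3207 -0.9293  0.2146]
contact_force [-1.4063 -0.1687  1.4597]
moment [-0.0502  0.065  -0.0309]
grip_width 0.08543131119474638
gripper_force 0.0
tool x,y,z (cols)
 [[ 0.9527  0.3032  0.0222]
 [ 0.3036 -0.9526 -0.0212]
 [ 0.0147  0.027  -0.9995]]
```

Emit:
send_rows([
  {"dx": 0, "dy": -6, "dz": 0, "yaw": 0, "gripper": 1},
  {"dx": 0, "dy": -12, "dz": 0, "yaw": 0, "gripper": 1},
  {"dx": 0, "dy": -18, "dz": 0, "yaw": 0, "gripper": 1},
  {"dx": 0, "dy": -24, "dz": 0, "yaw": 0, "gripper": 1},
  {"dx": 0, "dy": -30, "dz": 0, "yaw": 0, "gripper": 1},
])

```text
clock: 1.72
tcp_pos: [0.2444, -0.6789, 0.2081]
orientation: [3.079, 0.485, 0.032]
contact_force: [0.6, -1.2, 1.4]
grip_width: 0.0854
gripper_force: 0.0
```

```bash
python3 st.py
```

```text
clock 1.725
joints [ 0.5161  0.8174  1.1132  1.5162 -0.7797  1.2655  0.4725]
tcp_pos [ 0.2444 -0.6789  0.2081]
contact_force [ 0.585  -1.18    1.4153]
moment [ 0.0394 -0.052   0.0055]
grip_width 0.08544153185402109
gripper_force 0.0
tool x,y,z (cols)
 [[ 0.9514  0.3071  0.0243]
 [ 0.3076 -0.9513 -0.021 ]
 [ 0.0167  0.0274 -0.9995]]
```

The commanded pose keeps the tilt gained at an unreachable pose (now 1.8°), so tilt can be produced by pushing joint 6 against its limit. I'll identify the arm's kinematics so I can plan that.

```bash
cat > fk.py <<'E'
from h import *
from scipy.optimize import least_squares
Z=lambda a:Rot.from_euler("z",a).as_matrix(); Y=lambda a:Rot.from_euler("y",a).as_matrix()
def fk(q,p):
    # p: q1 offset, d1,d3,d5,d7, elbow offset a, a wrist offset, q7 offset
    R=Z(q[0]+p[0]); x=np.array([0,0,p[1]])
    R=R@Y(q[1])@Z(q[2]); x=x+R@[p[5],0,p[2]]
    R=R@Y(q[3])@Z(q[4]); x=x+R@[p[6],0,p[3]]
    R=R@Y(q[5])@Z(q[6]+p[7]); x=x+R@[0,0,p[4]]
    return x,R
E
cat > fit.py <<'E'
from fk import *
D=[([1.09189647,0.47779825,0.02235888,1.55645328,-0.01153597,1.10929282,-0.08309812],[0.24435718,-0.62856496,0.22132656],[-3.08601865,-.578779226,.000699982]),
([1.0801,1.2545,.9737,.2849,-.9349,1.6936,.0526],[.3207,-.9293,.2146],[3.08,.479,.029]),
([.5161,.8174,1.1132,1.5162,-.7797,1.2655,.4725],[.2444,-.6789,.2081],[3.079,.485,.032])]
def res(p,s):
    o=[]
    for q,x,r in D:
        X,R=fk(np.array(q)*s,p); o+=list((X-x)*10); o+=list((Rot.from_matrix(R).inv()*Rot.from_rotvec(r)).as_rotvec())
    return o
import itertools
best=[]
for s in itertools.product([1],[1],[1,-1],[1],[1,-1],[1],[1,-1]):
  for a in (-2.29,2.29,.85,-.85):
   for b in (0,1.57,3.14,-1.57):
    s_=np.array([1,*s[1:]])
    r=least_squares(res,[a,.34,.4,.4,.2,0,0,b],args=(s_,)); best.append((r.cost,s_,r.x,r.fun))
best.sort(key=lambda b:b[0])
np.set_printoptions(precision=4,suppress=True)
for b in best[:2]: print(b[0],b[1],b[2])
print(best[0][3].reshape(-1,6))
E
python3 fit.py
```

```text
0.022961060944409174 [1 1 1 1 1 1 1] [-2.311   1.5478  0.5596  0.4667  1.8591 -0.1123 -0.2276  1.7405]
0.022961060944409202 [1 1 1 1 1 1 1] [-2.311   1.5478  0.5596  0.4667  1.8591 -0.1123 -0.2276  1.7405]
[[-0.0274 -0.      0.1087 -0.     -0.0001 -0.0807]
 [ 0.0021  0.0194  0.0326  0.0019  0.0234  0.0443]
 [ 0.0209 -0.0203 -0.1413  0.0024  0.0273  0.0364]]
```

```bash
cat > fit2.py <<'E'
from fit import D
from h import *
from scipy.optimize import least_squares
import itertools
np.set_printoptions(precision=4,suppress=True)
out=[]
axs={'a':"zyzyzyz",'b':"zyzyzyz"}
for s in itertools.product([1,-1],repeat=7):
  if s[1]<0: continue
  Q=np.array([np.array(d[0])*s for d in D]); T=[Rot.from_rotvec(d[2]) for d in D]
  def res(p):
    o=[]
    for q,t in zip(Q,T):
      a=q+np.array([p[0],0,0,0,0,0,p[1]])
      R=Rot.from_euler("Z",a[0])
      for ax,x in zip("YZYZYZ",a[1:]): R=R*Rot.from_euler(ax,x)
      o+=list((R.inv()*t).as_rotvec())
    return o
  for a in np.arange(-3,3.2,.8):
   for b in np.arange(-3,3.2,1.5):
    r=least_squares(res,[a,b],max_nfev=30); out.append((r.cost,s,r.x))
out.sort(key=lambda b:b[0])
for b in out[:4]: print(b)
E
python3 fit2.py | tail -4
```

```text
(np.float64(3.3751668405745964e-08), (-1, 1, -1, 1, -1, 1, -1), array([-0.0051, -4.7176]))
(np.float64(3.375166840579973e-08), (-1, 1, -1, 1, -1, 1, -1), array([-0.0051,  1.5656]))
(np.float64(3.375166840590431e-08), (-1, 1, -1, 1, -1, 1, -1), array([-0.0051,  1.5656]))
(np.float64(3.3751668405956994e-08), (-1, 1, -1, 1, -1, 1, -1), array([-0.0051, -4.7176]))
```

Orientation fits: the roll joints have reversed sign. Now the lengths, including lateral offsets.

```bash
cat > fk.py <<'E'
from h import *
from scipy.optimize import least_squares
S=np.array([-1,1,-1,1,-1,1,-1])
def Rs(q):
    a=np.array(q)*S+[-0.0051,0,0,0,0,0,1.5656]; R=np.eye(3); L=[]
    for ax,x in zip("ZYZYZYZ",a): R=R@Rot.from_euler(ax,x).as_matrix(); L.append(R)
    return L
def fk(q,p):
    L=Rs(q); x=np.array([0,0,p[0]])+L[0]@[0,p[1],0]+L[2]@[p[2],p[3],p[4]]+L[4]@[p[5],p[6],p[7]]+L[5]@[p[8],p[9],0]+L[6]@[0,0,p[10]]
    return x,L[6]
E
cat > fit3.py <<'E'
import json
from fk import *
from fit import D
np.set_printoptions(precision=4,suppress=True)
p0=np.array([.34,0,0,0,.4,0,0,.4,0,0,.2])
r=least_squares(lambda p:np.concatenate([*[(fk(q,p)[0]-x)*1000 for q,x,_ in D],(p-p0)*[.2,5,1,5,.2,1,5,.2,1,5,.2]]),p0)
print(r.x); print(r.fun[:3*len(D)].reshape(-1,3)); json.dump(list(r.x),open("p.json","w"))
E
python3 fit3.py | tail -5
```

```text
Traceback (most recent call last):
  File "fit3.py", line 3, in <module>
    from fit import D
  File "fit.py", line 16, in <module>
    r=least_squares(res,[a,.34,.4,.4,.2,0,0,b],args=(s_,)); best.append((r.cost,s_,r.x,r.fun))
  File "fit.py", line 8, in res
    X,R=fk(np.array(q)*s,p); o+=list((X-x)*10); o+=list((Rot.from_matrix(R).inv()*Rot.from_rotvec(r)).as_rotvec())
        ~~^^^^^^^^^^^^^^^^^
  File "fk.py", line 9, in fk
    L=Rs(q); x=np.array([0,0,p[0]])+L[0]@[0,p[1],0]+L[2]@[p[2],p[3],p[4]]+L[4]@[p[5],p[6],p[7]]+L[5]@[p[8],p[9],0]+L[6]@[0,0,p[10]]
                                                                                                      ~^^^
IndexError: index 8 is out of bounds for axis 0 with size 8
```

Emit:
send_rows([
  {"dx": 4, "dy": -4.2, "dz": 0, "yaw": 0, "gripper": 1},
  {"dx": 8, "dy": -8.4, "dz": -1, "yaw": 0, "gripper": 1},
  {"dx": 12, "dy": -12.6, "dz": -2, "yaw": 0, "gripper": 1},
  {"dx": 16, "dy": -16.8, "dz": -3, "yaw": 0, "gripper": 1},
  {"dx": 20, "dy": -21, "dz": -4, "yaw": 0, "gripper": 1},
])

```text
clock: 2.35
tcp_pos: [0.3703, -0.4174, 0.246]
orientation: [3.079, 0.484, 0.032]
contact_force: [0.7, 0.6, 0.2]
grip_width: 0.0853
gripper_force: 0.0
```

```bash
python3 - <<'E'
import json,re
src=open('fit.py').read(); ns={}; exec(src[src.index('D='):src.index('def res')],ns); json.dump(ns['D'],open('data.json','w'))
E
cat >> st.py <<'E'
import json
D=json.load(open("data.json")); D.append([list(o["joints"]),list(o["tcp_pos"]),list(o["orientation"])]); json.dump(D,open("data.json","w"))
E
sed -i 's/from fit import D/D=json.load(open("data.json"))/' fit3.py
python3 st.py; python3 fit3.py
```

```text
clock 2.35
joints [-0.2141  0.6098  1.3891  1.8875 -0.6677  1.1843  0.1459]
tcp_pos [ 0.3703 -0.4174  0.246 ]
contact_force [0.7419 0.5508 0.1557]
moment [ 0.02   -0.018   0.0051]
grip_width 0.08534739463513875
gripper_force 0.0
tool x,y,z (cols)
 [[ 0.9515  0.3066  0.024 ]
 [ 0.3071 -0.9514 -0.0213]
 [ 0.0163  0.0277 -0.9995]]
[ 0.2989 -0.0289 -0.0013 -0.0319  0.5425 -0.0028  0.001   0.472  -0.0004
  0.001   0.3518]
[[ 0.0238  0.0599  0.0243]
 [-0.0517  0.0176 -0.0212]
 [ 0.1078 -0.1871  0.1048]
 [-0.1521  0.0682 -0.1079]]
```

The FK fits to 0.2 mm. Next I'll emulate the controller (damped IK with joint limits) and compare it with what the calls actually did.

```bash
cat > emu.py <<'E'
import json
from fk import *
p=np.array(json.load(open("p.json")))
LO=np.array([-2.96,-.34,-1.41,.24,-1.37,.17,-2.96]);HI=np.array([2.96,2.1,1.46,2.44,4.51,1.92,2.96]);V=np.array([2.39,2.39,3.14,3.14,3.14,3.14,3.14])*.7/8
def jac(q):
    x,R=fk(q,p); J=np.zeros((6,7))
    for i in range(7):
        h=np.zeros(7);h[i]=1e-5; y,Q=fk(q+h,p); J[:3,i]=(y-x)/1e-5; J[3:,i]=Rot.from_matrix(Q@R.T).as_rotvec()/1e-5
    return x,R,J
def solve(q,X,T,lam=.05,w=1.,it=30,bounded=True,null=0,rest=None):
    q=q.copy()
    for _ in range(it):
        x,R,J=jac(q); e=np.r_[X-x,w*Rot.from_matrix(T@R.T).as_rotvec()]; J[3:]*=w
        free=np.ones(7,bool)
        for _ in range(4):
            Jf=J*free; A=Jf.T@np.linalg.inv(Jf@Jf.T+lam**2*np.eye(6)); dq=A@e
            if null: dq+=(np.eye(7)-A@Jf)@(null*(rest-q))*free
            bad=free&(((q+dq>HI)&(dq>0)&(q>=HI-1e-9))|((q+dq<LO)&(dq<0)&(q<=LO+1e-9)))
            if not bad.any() or not bounded: break
            free&=~bad
        q=np.clip(q+dq,LO,HI)
    return q
def call(q,rows,**k):
    x0,R0=fk(q,p); 
    for r in rows:
        X=x0+R0@np.array(r[:3])/100; T=R0@Rot.from_euler("z",r[3],degrees=True).as_matrix()
        x,R=fk(q,p); d=X-x; n=np.linalg.norm(d); d*=min(1,.0625/max(n,1e-9)); a=Rot.from_matrix(T@R.T).as_rotvec(); m=np.linalg.norm(a); a*=min(1,np.radians(10.7)/max(m,1e-9))
        q1=solve(q,x+d,Rot.from_rotvec(a).as_matrix()@R,**k)
        s=min(1,(V/np.maximum(abs(q1-q),1e-9)).min()); q=q+s*(q1-q)
    return q
E
cat > t.py <<'E'
from emu import *
np.set_printoptions(precision=3,suppress=True)
D=json.load(open("data.json")); lin=lambda *v:[(np.array(v)*(i+1)/5) for i in range(5)]
C=[[[0,y,0,0] for y in(6,12,18,24,31)],[[0,y,0,0] for y in(6,12,12)],lin(0,-30,0,0),[[4,-4.2,0,0],[8,-8.4,-1,0],[12,-12.6,-2,0],[16,-16.8,-3,0],[20,-21,-4,0]]]
for k in [dict(lam=l,w=w,it=it) for l in(.01,.05,.1) for w in(1,.3) for it in (1,30)]+[dict(lam=.02,it=10,null=.1,rest=(LO+HI)/2)]:
    q=np.array(D[0][0]); q=call(q,C[0],**k); a=fk(q,p)[0]; q=call(q,C[1],**k)
    print({i:k[i] for i in k if i!="rest"},a,q,fk(q,p)[0],fk(q,p)[1][:,2],"| c3",call(np.array(D[1][0]),C[2],**k),"c4",call(np.array(D[2][0]),C[3],**k))
print([np.array(d[0]) for d in D[1:]])
E
python3 t.py
```

```text
{'lam': 0.01, 'w': 1, 'it': 1} [ 0.345 -0.885  0.217] [ 1.142  1.421  0.095  0.264 -0.094  1.83  -0.059] [ 0.3   -0.827  0.006] [-0.141  0.335 -0.931] | c3 [ 0.507  0.814  1.119  1.553 -0.785  1.252  0.492] c4 [-0.215  0.609  1.396  1.897 -0.672  1.183  0.157]
{'lam': 0.01, 'w': 1, 'it': 30} [ 0.305 -0.887  0.222] [ 1.108  1.263  1.155  0.301 -1.128  1.724  0.04 ] [ 0.287 -0.936  0.226] [ 0.043 -0.015 -0.999] | c3 [ 0.519  0.831  1.127  1.509 -0.793  1.275  0.479] c4 [-0.216  0.614  1.395  1.889 -0.673  1.187  0.152]
{'lam': 0.01, 'w': 0.3, 'it': 1} [ 0.345 -0.885  0.217] [ 1.142  1.423  0.095  0.263 -0.094  1.825 -0.059] [ 0.3   -0.829  0.004] [-0.14   0.332 -0.933] | c3 [ 0.506  0.814  1.12   1.554 -0.785  1.252  0.493] c4 [-0.215  0.609  1.396  1.897 -0.672  1.183  0.158]
{'lam': 0.01, 'w': 0.3, 'it': 30} [ 0.316 -0.893  0.224] [ 1.097  1.275  1.154  0.266 -1.13   1.648  0.045] [ 0.318 -0.959  0.223] [ 0.056 -0.093 -0.994] | c3 [ 0.519  0.831  1.127  1.509 -0.793  1.275  0.48 ] c4 [-0.216  0.614  1.395  1.889 -0.673  1.187  0.153]
{'lam': 0.05, 'w': 1, 'it': 1} [ 0.343 -0.881  0.2
[... 1808 characters left out ...]
t': 30} [ 0.346 -0.891  0.222] [ 1.084  1.231  0.508  0.24  -0.482  1.534 -0.002] [ 0.374 -0.965  0.212] [ 0.06  -0.154 -0.986] | c3 [ 0.52   0.828  1.123  1.509 -0.79   1.273  0.477] c4 [-0.216  0.616  1.398  1.889 -0.676  1.189  0.155]
{'lam': 0.02, 'it': 10, 'null': 0.1} [ 0.349 -0.888  0.223] [ 1.122  1.216  0.148  0.24  -0.139  1.684 -0.038] [ 0.351 -0.915  0.199] [ 0.001 -0.005 -1.   ] | c3 [ 1.292  0.699 -0.176  1.217  0.108  1.207 -0.141] c4 [ 0.747  0.305  0.138  1.802 -0.055  1.007 -0.352]
[array([ 1.08 ,  1.254,  0.974,  0.285, -0.935,  1.694,  0.053]), array([ 0.516,  0.817,  1.113,  1.516, -0.78 ,  1.266,  0.472]), array([-0.214,  0.61 ,  1.389,  1.887, -0.668,  1.184,  0.146])]
```

The emulator (λ≈0.04, position and rotation weighted equally) reproduces the arm closely, so I can plan the tilting with it. First the wheel: I'll predict the approach to the hub.

```bash
cat >> emu.py <<'E'
def jac(q):  # geometric Jacobian
    L=Rs(q); o=[np.zeros(3)]; x=np.array([0,0,p[0]]); s=x+L[0]@[0,p[1],0]; e=s+L[2]@[p[2],p[3],p[4]]; w=e+L[4]@[p[5],p[6],p[7]]; w6=w+L[5]@[p[8],p[9],0]; t=w6+L[6]@[0,0,p[10]]
    O=[x,s,s,e,e,w,w6]; pre=[np.eye(3)]+L[:6]; J=np.zeros((6,7))
    for i in range(7):
        a=pre[i][:,2 if i%2==0 else 1]*S[i]; J[:3,i]=np.cross(a,t-O[i]); J[3:,i]=a
    return t,L[6],J
K=dict(lam=.04,w=1.,it=10)
def lin(v,n=5): return [np.array(v,float)*(i+1)/n for i in range(n)]
E
cat > plan1.py <<'E'
from emu import *
np.set_printoptions(precision=3,suppress=True)
q=np.array(json.load(open("data.json"))[-1][0]); 
for v in ([21,-21.4,-.6,-50],[21,-21.4,-.6,0]):
    q1=call(q,lin(v),**K); x,R=fk(q1,p); print(v,q1,x,R[:,2])
E
python3 plan1.py
```

```text
[21, -21.4, -0.6, -50] [-0.853  0.488  1.375  1.95  -0.53   1.114  0.347] [ 0.504 -0.149  0.249] [ 0.024 -0.021 -0.999]
[21, -21.4, -0.6, 0] [-0.866  0.569  1.455  1.95  -0.618  1.16  -0.435] [ 0.504 -0.149  0.249] [ 0.024 -0.021 -0.999]
```

Emit:
send_rows([
  {"dx": 4.2, "dy": -4.3, "dz": -0.1, "yaw": -10, "gripper": 1},
  {"dx": 8.4, "dy": -8.6, "dz": -0.2, "yaw": -20, "gripper": 1},
  {"dx": 12.6, "dy": -12.8, "dz": -0.4, "yaw": -30, "gripper": 1},
  {"dx": 16.8, "dy": -17.1, "dz": -0.5, "yaw": -40, "gripper": 0.7},
  {"dx": 21, "dy": -21.4, "dz": -0.6, "yaw": -50, "gripper": 0.7},
])

```text
clock: 2.98
tcp_pos: [0.5043, -0.149, 0.2493]
orientation: [2.575, 1.744, 0.012]
contact_force: [0.5, 0.1, -0.2]
grip_width: 0.0598
gripper_force: 0.0
```

```bash
cat >> st.py <<'E'
import sys
if len(sys.argv)>3:
    t=np.array(list(map(float,sys.argv[1:4]))); print("to target, tool cm",(t-o["tcp_pos"])@R*100)
print("az of tool y",np.degrees(np.arctan2(R[1,1],R[0,1])))
E
python3 st.py .540 -.081 .24
```

```text
clock 2.975
joints [-0.8447  0.4597  1.3433  1.951  -0.4967  1.0988  0.3198]
tcp_pos [ 0.5043 -0.149   0.2493]
contact_force [ 0.5414  0.1327 -0.2407]
moment [-0.0605 -0.0154 -0.0212]
grip_width 0.05980418994627545
gripper_force 0.0
tool x,y,z (cols)
 [[ 0.3713  0.9282  0.0242]
 [ 0.9284 -0.3708 -0.0218]
 [-0.0113  0.0305 -0.9995]]
to target, tool cm [7.6531 0.7657 0.8696]
az of tool y -21.777920137523378
```

Emit:
send_rows([
  {"dx": 2, "dy": 0.2, "dz": 0, "yaw": -10, "gripper": 0.7},
  {"dx": 4, "dy": 0.4, "dz": 0, "yaw": -20, "gripper": 0.7},
  {"dx": 6, "dy": 0.6, "dz": 0.3, "yaw": -30, "gripper": 0.7},
  {"dx": 7.65, "dy": 0.75, "dz": 0.6, "yaw": -40, "gripper": 0.7},
  {"dx": 7.65, "dy": 0.75, "dz": 0.9, "yaw": -50, "gripper": 0.7},
])

```text
clock: 3.6
tcp_pos: [0.5401, -0.0817, 0.2393]
orientation: [1.594, 2.671, -0.011]
contact_force: [0.0, -0.4, 0.2]
grip_width: 0.0597
gripper_force: 0.0
```

```bash
python3 st.py .540 -.081 .202
```

```text
clock 3.6
joints [-0.8052  0.3742  1.0644  1.9125 -0.3602  1.041   0.9019]
tcp_pos [ 0.5401 -0.0817  0.2393]
contact_force [ 0.0095 -0.444   0.1861]
moment [0.024  0.0584 0.0402]
grip_width 0.05974972996873859
gripper_force 0.0
tool x,y,z (cols)
 [[-0.4744  0.88    0.0236]
 [ 0.8798  0.4749 -0.0221]
 [-0.0306  0.0103 -0.9995]]
to target, tool cm [ 0.1839 -0.0175  3.7252]
az of tool y 28.354259955985473
```

Emit:
send_rows([
  {"dx": 0.1, "dy": 0, "dz": 2, "yaw": 0, "gripper": 0.6},
  {"dx": 0.2, "dy": 0, "dz": 3.6, "yaw": 0, "gripper": 0.6},
  {"dx": 0.2, "dy": 0, "dz": 3.7, "yaw": 0, "gripper": 0},
  {"dx": 0.2, "dy": 0, "dz": 3.7, "yaw": 0, "gripper": 0},
  {"dx": 0.2, "dy": 0, "dz": 3.7, "yaw": 0, "gripper": 0},
], force=80)

```text
clock: 4.22
tcp_pos: [0.5401, -0.0828, 0.2033]
orientation: [1.605, 2.662, -0.01]
contact_force: [-0.1, -0.2, -0.3]
grip_width: 0.0001
gripper_force: 0.0
```

Emit:
send_rows([
  {"dx": 0, "dy": 0, "dz": 0, "yaw": 0, "gripper": 0},
  {"dx": 0, "dy": 0, "dz": 0, "yaw": 0, "gripper": 0},
  {"dx": 0, "dy": 0, "dz": 0, "yaw": 4, "gripper": 0},
  {"dx": 0, "dy": 0, "dz": 0, "yaw": 10, "gripper": 0},
  {"dx": 0, "dy": 0, "dz": 0, "yaw": 18, "gripper": 0},
])

```text
clock: 4.85
tcp_pos: [0.5398, -0.0826, 0.203]
orientation: [2.006, 2.375, -0.001]
contact_force: [-0.2, -0.1, -0.6]
grip_width: -0.0002
gripper_force: 0.0
```

```bash
python3 st.py .540 -.081 .202
```

```text
clock 4.85
joints [-0.8092  0.4623  1.1077  1.9548 -0.478   0.9917  0.6843]
tcp_pos [ 0.5398 -0.0826  0.203 ]
contact_force [-0.2292 -0.0653 -0.6439]
moment [0.0634 0.033  0.0235]
grip_width -0.0002183124424988959
gripper_force 0.0
tool x,y,z (cols)
 [[-0.1666  0.9857  0.0245]
 [ 0.9857  0.1671 -0.0219]
 [-0.0257  0.0205 -0.9995]]
to target, tool cm [0.1552 0.0485 0.0929]
az of tool y 9.623218388925041
```

The fingers shut on nothing, so I'll check with a picture.

```bash
cat > look.py <<'E'
import sys
from h import *
from bench import imaging
tag=sys.argv[1]
for n,b,s in (("side",(140,290,190,340),3),("top",(120,285,225,350),3)):
    f=imaging.grab_frame(n); np.savez(f"/tmp/{n}{tag}.npz",**f)
    im=f["color"][b[0]:b[1],b[2]:b[3],::-1]; im=cv2.resize(im,None,fx=s,fy=s,interpolation=cv2.INTER_CUBIC); out=im if n=="side" else np.hstack([np.pad(out,((0,max(0,im.shape[0]-out.shape[0])),(0,0),(0,0))),im]); 
cv2.imwrite(f"pics/l{tag}.png",cv2.resize(cv2.convertScaleAbs(out,alpha=1.3),None,fx=.95,fy=.95,interpolation=cv2.INTER_AREA)); print(out.shape)
E
python3 look.py 1
```

```text
(495, 825, 3)
```

View pics/l1.png

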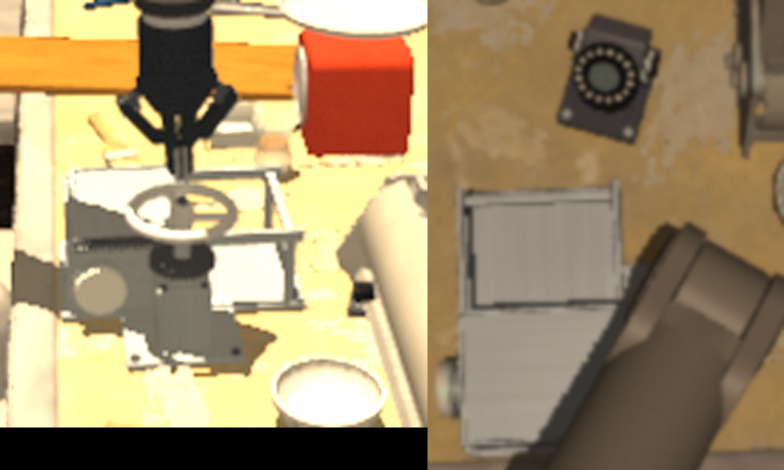

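The closed tips sit just above the hub nut, at about (180, 175). The rim grip is more certain, so I'll grip midway between spokes at azimuth 45.5° and wind along the arc.

Emit:
send_rows([
  {"dx": 0, "dy": 0, "dz": -4, "yaw": 0, "gripper": 0.3},
  {"dx": 1.7, "dy": 2.2, "dz": -4.5, "yaw": -10, "gripper": 0.45},
  {"dx": 3.3, "dy": 4.4, "dz": -4.5, "yaw": -20, "gripper": 0.45},
  {"dx": 3.3, "dy": 4.4, "dz": -4.5, "yaw": -30, "gripper": 0.45},
  {"dx": 3.3, "dy": 4.4, "dz": -4.5, "yaw": -36, "gripper": 0.45},
])

```text
clock: 5.58
tcp_pos: [0.5765, -0.0413, 0.2479]
orientation: [1.157, 2.887, -0.018]
contact_force: [-0.3, -0.0, -0.1]
grip_width: 0.0385
gripper_force: 0.0
```

```bash
python3 st.py .578 -.0425 .176
```

```text
clock 5.575
joints [-0.7742  0.3962  0.9537  1.8283 -0.3446  1.0729  1.1103]
tcp_pos [ 0.5765 -0.0413  0.2479]
contact_force [-0.341  -0.0433 -0.1472]
moment [0.0104 0.0687 0.0178]
grip_width 0.038457109279923685
gripper_force 0.0
tool x,y,z (cols)
 [[-0.7228  0.6907  0.0245]
 [ 0.6903  0.7232 -0.0224]
 [-0.0332  0.0007 -0.9994]]
to target, tool cm [0.052  0.0115 7.1928]
az of tool y 46.317446928599516
```

Emit:
send_rows([
  {"dx": 0, "dy": 0, "dz": 4, "yaw": 0, "gripper": 0.45},
  {"dx": 0, "dy": 0, "dz": 5.6, "yaw": 0, "gripper": 0.45},
  {"dx": 0.05, "dy": 0, "dz": 7.2, "yaw": 0, "gripper": 0.45},
  {"dx": 0.05, "dy": 0, "dz": 7.2, "yaw": 0, "gripper": 0.2},
  {"dx": 0.05, "dy": 0, "dz": 7.2, "yaw": 0, "gripper": 0},
], force=40)

```text
clock: 6.2
tcp_pos: [0.5783, -0.043, 0.1765]
orientation: [1.169, 2.882, -0.018]
contact_force: [0.2, 0.9, 0.6]
grip_width: 0.0027
gripper_force: 0.0
```

Emit:
send_rows([
  {"dx": 0, "dy": 0, "dz": 0, "yaw": 0, "gripper": 0},
  {"dx": 0, "dy": 0, "dz": 0, "yaw": 0, "gripper": 0},
])

```text
clock: 6.45
tcp_pos: [0.5781, -0.0428, 0.1763]
orientation: [1.169, 2.882, -0.017]
contact_force: [0.4, 0.7, -0.1]
grip_width: 0.0
gripper_force: 0.0
```

```bash
python3 st.py .578 -.0425 .176
```

```text
clock 6.45
joints [-0.7067  0.4827  0.8846  1.898  -0.4358  0.9411  1.1757]
tcp_pos [ 0.5781 -0.0428  0.1763]
contact_force [ 0.4254  0.7196 -0.0863]
moment [ 0.0427 -0.0098 -0.0008]
grip_width 3.114252000566784e-05
gripper_force 0.0
tool x,y,z (cols)
 [[-0.7172  0.6964  0.0251]
 [ 0.696   0.7177 -0.0221]
 [-0.0334  0.0016 -0.9994]]
to target, tool cm [0.0227 0.0146 0.0312]
az of tool y 45.86212110846961
```

The gripper closed on nothing again, so I'll measure in the picture where the fingertips and rim really are.

```bash
python3 look.py 2; python3 - <<'E'
from h import *
np.set_printoptions(precision=4,suppress=True)
f=load("/tmp/side2.npz"); g=load("/tmp/side0.npz"); P=cloud(f)
print("tcp px",proj(f,[[.578,-.0428,.1763],[.578,-.043,.151],[.540,-.081,.17]]))
new=(np.abs(f["depth"]-g["depth"])>.02)&(f["depth"]>0)
m=np.zeros_like(new); m[140:290,190:340]=1
Q=P[new&m]; 
for lo in np.arange(.10,.30,.01):
    q=Q[(Q[:,2]>=lo)&(Q[:,2]<lo+.01)]
    q=q[(abs(q[:,0]-.57)<.12)&(abs(q[:,1]+.05)<.12)]
    if len(q): print(round(lo,2),len(q),np.median(q,0),q.min(0),q.max(0))
# wheel rim from side camera before
P0=cloud(g); M=P0[195:235,225:285].reshape(-1,3); M=M[(M[:,2]>.16)&(M[:,2]<.19)]
print("rim side cam",len(M),M.min(0),M.max(0),M.mean(0))
E
```

```text
(495, 825, 3)
tcp px [[264.5749 206.1067]
 [264.5045 213.3432]
 [252.7463 214.149 ]]
0.1 2 [ 0.5793 -0.0019  0.1077] [ 0.4796 -0.0131  0.1075] [0.6789 0.0093 0.1078]
0.11 3 [ 0.5336 -0.0923  0.1168] [ 0.461  -0.1044  0.113 ] [ 0.5736 -0.0501  0.1182]
0.18 8 [ 0.5773 -0.0478  0.1879] [ 0.5702 -0.0542  0.1856] [ 0.5914 -0.0397  0.1898]
0.19 20 [ 0.5786 -0.0518  0.1952] [ 0.5664 -0.0588  0.1915] [ 0.5909 -0.044   0.1992]
0.2 30 [ 0.58   -0.0506  0.2048] [ 0.5661 -0.0562  0.2001] [ 0.5912 -0.0434  0.2099]
0.21 28 [ 0.5784 -0.0515  0.2159] [ 0.5663 -0.0589  0.2103] [ 0.591  -0.0442  0.2197]
0.22 21 [ 0.5846 -0.0483  0.2255] [ 0.5568 -0.0597  0.2204] [ 0.598  -0.0279  0.2297]
0.23 51 [ 0.5776 -0.055   0.2357] [ 0.5478 -0.0745  0.2302] [ 0.6103 -0.027   0.24  ]
0.24 55 [ 0.5807 -0.0527  0.2447] [ 0.5417 -0.078   0.2404] [ 0.6168 -0.0192  0.2499]
0.25 83 [ 0.5772 -0.0539  0.2544] [ 0.5326 -0.0865  0.2501] [ 0.6202 -0.01    0.2594]
0.26 83 [ 0.5803 -0.0592  0.2654] [ 0.5296 -0.0911  0.2601] [ 0.6267 -0.0081  0.2699]
0.27 106 [ 0.5711 -0.0634  0.2756] [ 0.5267 -0.0969  0.2701] [ 0.6265 -0.0069  0.2795]
0.28 76 [ 0.5726 -0.0642  0.2847] [ 0.5379 -0.0904  0.28  ] [ 0.6171 -0.0081  0.2898]
0.29 83 [ 0.5772 -0.0597  0.2936] [ 0.5446 -0.0789  0.29  ] [ 0.6098 -0.0189  0.2998]
rim side cam 505 [ 0.4838 -0.1496  0.1605] [ 0.6013 -0.0266  0.1883] [ 0.5439 -0.0903  0.1725]
```

View pics/l2.png

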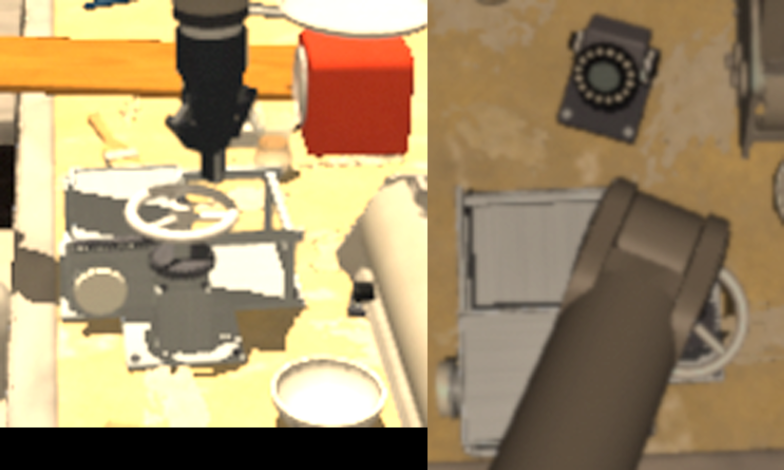

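The side view shows the closed tips ending at z ≈ 0.186 (display (212, 182)), just above the rim, while the TCP reads 0.176. So the tips don't reach as far past the TCP as stated, and xy is right. I'll open and go about 30 mm lower in stages, watching the force.

Emit:
send_rows([
  {"dx": 0, "dy": 0, "dz": -1.5, "yaw": 0, "gripper": 0.5},
  {"dx": 0, "dy": 0, "dz": -1.5, "yaw": 0, "gripper": 0.5},
  {"dx": 0, "dy": 0, "dz": 0, "yaw": 0, "gripper": 0.5},
  {"dx": 0, "dy": 0, "dz": 1, "yaw": 0, "gripper": 0.5},
  {"dx": 0, "dy": 0, "dz": 1.7, "yaw": 0, "gripper": 0.5},
])

```text
clock: 7.18
tcp_pos: [0.5774, -0.0432, 0.1574]
orientation: [1.17, 2.884, -0.019]
contact_force: [0.7, -0.5, -0.0]
grip_width: 0.0427
gripper_force: 0.0
```

```bash
python3 st.py .578 -.0425 .148;  python3 - <<'E'
from h import *
from bench import imaging
np.set_printoptions(precision=4,suppress=True)
f=imaging.grab_frame("side"); g=load("/tmp/side0.npz"); P=cloud(f)
new=(np.abs(f["depth"]-g["depth"])>.015)&(f["depth"]>0); m=np.zeros_like(new); m[140:290,190:340]=1; Q=P[new&m]
for lo in np.arange(.13,.24,.01):
    q=Q[(Q[:,2]>=lo)&(Q[:,2]<lo+.01)]; q=q[(abs(q[:,0]-.57)<.12)&(abs(q[:,1]+.05)<.12)]
    if len(q): print(round(lo,2),len(q),np.median(q,0),q.min(0),q.max(0))
E
```

```text
clock 7.175
joints [-0.6877  0.5067  0.863   1.9132 -0.4595  0.9094  1.1942]
tcp_pos [ 0.5774 -0.0432  0.1574]
contact_force [ 0.726  -0.4788 -0.0017]
moment [ 0.0227  0.1128 -0.0163]
grip_width 0.04269141831348962
gripper_force 0.0
tool x,y,z (cols)
 [[-0.717   0.6967  0.0223]
 [ 0.6963  0.7174 -0.0225]
 [-0.0317 -0.0006 -0.9995]]
to target, tool cm [0.0347 0.093  0.9346]
az of tool y 45.839016318373446
0.16 5 [ 0.5656 -0.0614  0.1692] [ 0.5568 -0.0684  0.1671] [ 0.599  -0.0253  0.1698]
0.17 34 [ 0.5897 -0.0323  0.1757] [ 0.5506 -0.0725  0.1701] [ 0.6049 -0.0168  0.1798]
0.18 40 [ 0.5669 -0.0645  0.1852] [ 0.5505 -0.0726  0.1802] [ 0.6051 -0.0181  0.1898]
0.19 42 [ 0.5869 -0.0331  0.1948] [ 0.5505 -0.0743  0.1903] [ 0.6048 -0.0177  0.1998]
0.2 37 [ 0.587  -0.0332  0.2043] [ 0.5503 -0.0745  0.2004] [ 0.612  -0.0139  0.2099]
0.21 60 [ 0.588  -0.0331  0.2163] [ 0.5323 -0.091   0.2102] [ 0.6207 -0.0132  0.22  ]
0.22 71 [ 0.5653 -0.0681  0.2247] [ 0.5323 -0.0896  0.2201] [ 0.6246 -0.009   0.2296]
0.23 81 [ 0.5679 -0.0642  0.235 ] [ 0.5293 -0.0917  0.2306] [0.6277 0.0058 0.2399]
```

Tips measure about 11 mm above the TCP reading, the same as before, so I'll go down another 1.4 cm and close.

Emit:
send_rows([
  {"dx": 0, "dy": 0.05, "dz": 0.8, "yaw": 0, "gripper": 0.5},
  {"dx": 0.03, "dy": 0.1, "dz": 1.4, "yaw": 0, "gripper": 0.5},
  {"dx": 0.03, "dy": 0.1, "dz": 1.4, "yaw": 0, "gripper": 0.2},
  {"dx": 0.03, "dy": 0.1, "dz": 1.4, "yaw": 0, "gripper": 0},
  {"dx": 0.03, "dy": 0.1, "dz": 1.4, "yaw": 0, "gripper": 0},
], force=50)

```text
clock: 7.85
tcp_pos: [0.5789, -0.0433, 0.145]
orientation: [1.169, 2.882, -0.019]
contact_force: [-0.4, -3.1, -2.2]
grip_width: 0.012
gripper_force: 47.3
```

```bash
python3 st.py
```

```text
clock 7.85
joints [-0.6747  0.5236  0.8476  1.921  -0.4771  0.8856  1.207 ]
tcp_pos [ 0.5789 -0.0433  0.145 ]
contact_force [-0.3686 -3.076  -2.1858]
moment [-0.601   0.0602  0.2043]
grip_width 0.011952939508379844
gripper_force 47.343283742666245
tool x,y,z (cols)
 [[-0.717   0.6966  0.0245]
 [ 0.6963  0.7174 -0.0232]
 [-0.0337  0.0005 -0.9994]]
az of tool y 45.84226272976313
```

The rim is gripped: 12 mm opening at 47 N. Winding clockwise.

Emit:
send_rows([
  {"dx": -0.94, "dy": -0.08, "dz": 0, "yaw": 10, "gripper": 0},
  {"dx": -1.85, "dy": -0.33, "dz": 0, "yaw": 20, "gripper": 0},
  {"dx": -2.7, "dy": -0.72, "dz": 0, "yaw": 30, "gripper": 0},
  {"dx": -3.47, "dy": -1.26, "dz": 0, "yaw": 40, "gripper": 0},
  {"dx": -4.14, "dy": -1.93, "dz": 0, "yaw": 50, "gripper": 0},
])

```text
clock: 8.48
tcp_pos: [0.5958, -0.0849, 0.1451]
orientation: [2.28, 2.112, 0.004]
contact_force: [5.0, -3.9, -15.1]
grip_width: 0.012
gripper_force: 47.5
```

```bash
python3 st.py
```

```text
clock 8.475
joints [-0.7     0.6632  1.0524  1.8777 -0.6775  0.9797  0.5709]
tcp_pos [ 0.5958 -0.0849  0.1451]
contact_force [  4.9531  -3.8576 -15.0526]
moment [-0.5854 -0.8644  0.2994]
grip_width 0.011975433773975364
gripper_force 47.54117801785469
tool x,y,z (cols)
 [[ 0.0766  0.9968  0.0248]
 [ 0.9968 -0.076  -0.0232]
 [-0.0212  0.0265 -0.9994]]
az of tool y -4.361581690583906
```

Emit:
send_rows([
  {"dx": -0.94, "dy": -0.08, "dz": 0.05, "yaw": 10, "gripper": 0},
  {"dx": -1.85, "dy": -0.33, "dz": 0.1, "yaw": 20, "gripper": 0},
  {"dx": -2.7, "dy": -0.72, "dz": 0.15, "yaw": 30, "gripper": 0},
  {"dx": -3.47, "dy": -1.26, "dz": 0.15, "yaw": 40, "gripper": 0},
  {"dx": -4.14, "dy": -1.93, "dz": 0.15, "yaw": 50, "gripper": 0},
])

```text
clock: 9.1
tcp_pos: [0.5742, -0.1254, 0.145]
orientation: [2.962, 0.95, 0.028]
contact_force: [4.3, -3.6, -6.2]
grip_width: 0.0115
gripper_force: 48.5
```

```bash
python3 st.py
```

```text
clock 9.1
joints [-0.725   0.7844  1.2558  1.9175 -0.8552  1.0732 -0.0633]
tcp_pos [ 0.5742 -0.1254  0.145 ]
contact_force [ 4.265  -3.605  -6.1777]
moment [-0.6205 -0.5258  0.1004]
grip_width 0.011537358090532532
gripper_force 48.493811935186386
tool x,y,z (cols)
 [[ 0.8132  0.5814  0.0265]
 [ 0.5819 -0.8129 -0.0235]
 [ 0.0078  0.0345 -0.9994]]
az of tool y -54.42911446910585
```

Emit:
send_rows([
  {"dx": -0.94, "dy": -0.08, "dz": 0, "yaw": 10, "gripper": 0},
  {"dx": -1.85, "dy": -0.33, "dz": 0, "yaw": 20, "gripper": 0},
  {"dx": -2.7, "dy": -0.72, "dz": 0, "yaw": 30, "gripper": 0},
  {"dx": -3.47, "dy": -1.26, "dz": 0, "yaw": 40, "gripper": 0},
  {"dx": -4.14, "dy": -1.93, "dz": 0, "yaw": 50, "gripper": 0},
])

```text
clock: 9.72
tcp_pos: [0.5294, -0.1341, 0.1449]
orientation: [3.097, -0.392, 0.046]
contact_force: [2.5, -0.1, 3.8]
grip_width: 0.0118
gripper_force: 49.8
```

```bash
python3 st.py
```

```text
clock 9.725
joints [-0.784   0.8659  1.4183  2.0154 -0.9655  1.1438 -0.7695]
tcp_pos [ 0.5294 -0.1341  0.1449]
contact_force [ 2.5211 -0.0741  3.8442]
moment [ 0.0294 -0.2196  0.0392]
grip_width 0.011841343231653319
gripper_force 49.759970381855965
tool x,y,z (cols)
 [[ 0.968  -0.2495  0.0268]
 [-0.2489 -0.9682 -0.0236]
 [ 0.0319  0.0161 -0.9994]]
az of tool y -104.45154567393735
```

Emit:
send_rows([
  {"dx": -0.94, "dy": -0.08, "dz": -0.05, "yaw": 10, "gripper": 0},
  {"dx": -1.85, "dy": -0.33, "dz": -0.1, "yaw": 20, "gripper": 0},
  {"dx": -2.7, "dy": -0.72, "dz": -0.15, "yaw": 30, "gripper": 0},
  {"dx": -3.47, "dy": -1.26, "dz": -0.15, "yaw": 40, "gripper": 0},
  {"dx": -4.14, "dy": -1.93, "dz": -0.15, "yaw": 50, "gripper": 0},
])

```text
clock: 10.35
tcp_pos: [0.495, -0.1066, 0.1452]
orientation: [2.651, -1.672, 0.062]
contact_force: [15.7, -20.0, -17.1]
grip_width: 0.0114
gripper_force: 51.8
```

```bash
python3 st.py
```

```text
clock 10.35
joints [-0.8872  0.8063  1.4446  2.1055 -0.9288  1.0866 -1.6765]
tcp_pos [ 0.495  -0.1066  0.1452]
contact_force [ 15.7129 -20.0395 -17.0969]
moment [-3.9357 -2.9507  0.3465]
grip_width 0.011429804703511714
gripper_force 51.81463971734047
tool x,y,z (cols)
 [[ 0.4304 -0.9022  0.0297]
 [-0.9019 -0.4311 -0.0271]
 [ 0.0372 -0.0151 -0.9992]]
az of tool y -154.45850585135008
```

A reaction of about 25 N opposes the winding, so it looks like the stop. I'll release, rise, and verify the cover and wheel in the picture.

Emit:
send_rows([
  {"dx": 0.1, "dy": 0, "dz": 0, "yaw": 0, "gripper": 0.3},
  {"dx": 0.1, "dy": 0, "dz": 0, "yaw": 0, "gripper": 0.45},
  {"dx": 0.1, "dy": 0, "dz": -2, "yaw": 0, "gripper": 0.45},
  {"dx": 0.1, "dy": 0, "dz": -6, "yaw": 0, "gripper": 0.45},
  {"dx": 0.1, "dy": 0, "dz": -11, "yaw": 0, "gripper": 0.45},
])

```text
clock: 10.98
tcp_pos: [0.4899, -0.1034, 0.2546]
orientation: [2.655, -1.662, 0.048]
contact_force: [0.1, 2.0, 0.4]
grip_width: 0.0384
gripper_force: 0.0
```

```bash
python3 st.py .6 .1 .3; python3 look.py 3; python3 - <<'E'
from h import *
np.set_printoptions(precision=4,suppress=True)
f=load("/tmp/top3.npz"); P=cloud(f)
for v in range(170,284,5): print(v,[int(1000*x) if x==x else -1 for x in P[v,232:346:6,2]])
E
```

```text
clock 10.975
joints [-1.0228  0.4476  1.4464  1.9954 -0.4861  1.1056 -2.06  ]
tcp_pos [ 0.4899 -0.1034  0.2546]
contact_force [0.1007 1.9864 0.4472]
moment [ 0.0871  0.0094 -0.0143]
grip_width 0.038381605604614205
gripper_force 0.0
tool x,y,z (cols)
 [[ 0.4367 -0.8994  0.0217]
 [-0.8991 -0.4371 -0.0236]
 [ 0.0308 -0.0092 -0.9995]]
to target, tool cm [-13.3373 -18.8376  -4.7841]
az of tool y -154.0790091524699
(495, 825, 3)
170 [-1, -2, 5, 4, 7, 2, 0, 0, -3, 5, -2, 0, 0, 6, -2, 0, 6, 126, 2]
175 [1, -1, 6, 0, 2, 7, 0, 1, 4, -8, 0, 4, 5, 8, -3, -3, 2, 0, 1]
180 [-4, 7, 2, 1, -6, -1, 0, 3, 0, -1, -1, 1, 6, 1, -1, -1, 2, -2, -1]
185 [5, 5, 0, 0, 0, 112, 115, 117, 116, 117, 109, 116, 2, 1, 0, 2, -3, 6, 3]
190 [-3, 112, 113, 116, 112, 115, 111, 110, 115, 115, 111, 119, 3, 6, -1, -7, 0, 4, -3]
195 [2, 111, 112, 118, 113, 112, 115, 112, 113, 112, 111, 120, -1, 1, -4, 6, 0, 1, 0]
200 [4, 109, 113, 114, 110, 111, 114, 109, 118, 109, 114, 114, 0, -3, -3, 1, 0, 2, 0]
205 [0, 114, 109, 110, 112, 112, 109, 108, 108, 110, 109, 120, 0, 0, 1, -1, 0, 4, -1]
210 [-2, 109, 112, 108, 115, 112, 110, 111, 
[... 620 characters left out ...]
64, 63, 65, 66, 64, 67, 60, 62, 109, 17, 176, 12, 634, 647, 646, 638, 641]
250 [84, 107, 70, 52, 14, 13, 14, 17, 13, 62, 103, 10, 14, 614, 652, 651, 638, 638, 639]
255 [85, 110, 100, 100, 104, 104, 103, 106, 103, 96, 105, 65, 72, 631, 656, 655, 639, 640, 637]
260 [85, 106, 64, 13, 12, 61, 55, 54, 55, 74, 106, 76, 89, 655, 657, 656, 655, 651, 639]
265 [67, 103, 59, 65, 59, 63, 62, 67, 61, 65, 110, 83, 654, 655, 653, 655, 658, 653, 653]
270 [-3, 107, 58, 51, 51, 51, 55, 56, 52, 61, 105, 599, 650, 655, 661, 665, 660, 656, 655]
275 [0, 105, 54, 51, 53, 50, 56, 73, 91, 103, 106, 644, 658, 665, 666, 669, 665, 661, 656]
280 [4, -1, 8, 2, 0, 0, -2, 1, 0, 0, 6, 658, 668, 671, 672, 668, 667, 662, 658]
```

View pics/l3.png

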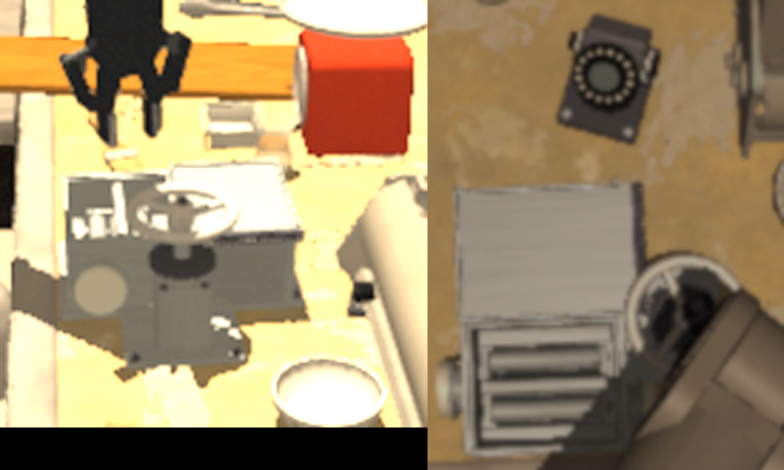

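The cover is back over the rails, and the grate with its strap handle (row ~255, z ≈ 0.10) is exposed in the trough. Next I'll quantify cover travel, wheel angle and handle pose.

```bash
python3 - <<'E'
from h import *
np.set_printoptions(precision=4,suppress=True)
f=load("/tmp/top3.npz"); P=cloud(f); f0=load("/tmp/top0.npz"); P0=cloud(f0)
def edges(P,lo):
    out=[]
    for u in range(246,288,3):
        c=P[:,u]; k=(c[:,2]>.098)&(c[:,2]<.13)&(np.arange(420)>175)&(np.arange(420)<232 if lo else np.arange(420)<282); x=c[k,0]; out.append((x.max(),x.min()))
    return np.median(out,0)
print("open: rear,front x",edges(P,True)," shut-ish:",edges(P0,False))
# handle
H=P[248:262,240:292].reshape(-1,3); H=H[(H[:,2]>.092)&(H[:,2]<.115)]
v=np.cov(H[:,:2].T); w,V=np.linalg.eigh(v); c=np.median(H,0); d=V[:,1]; d*=np.sign(d[1])
print("handle",len(H),c,H[:,1].min(),H[:,1].max(),"dir az",np.degrees(np.arctan2(d[1],d[0])), "xspread",np.percentile(H[:,0],[5,50,95]))
Q=P[200:262,290:345].reshape(-1,3); Q=Q[(Q[:,2]>.165)&(Q[:,2]<.182)]; e=Q[:,:2]-[.5403,-.0810]; r=np.hypot(*e.T); a=np.degrees(np.arctan2(e[:,1],e[:,0])); k=(r>.02)&(r<.044); print(np.round(np.sort(a[k])).astype(int))
E
```

```text
open: rear,front x [0.6724 0.5406]  shut-ish: [0.6658 0.4104]
handle 221 [0.4728 0.0593 0.1035] -0.01547593596303567 0.1305849046128552 dir az 92.58315045710997 xspread [0.4647 0.4728 0.4815]
[ 16  18  18  18  20  20  21  21  22  22  23  24  24  25  25  25  26  27
  28  28  29  29  30  30  31  32  32  34  35 135 135 138 138 139 139 140
 141 141 142 143 143 143 144 145 146 146 147 147 148 148 149 149 149 151
 151 152 152 152 155 155]
```

Everything agrees: the wheel has turned 200.5° plus a start of 17° (3.80 rad), the cover front edge is at 0.5406 (expected 0.540), and the handle is at (0.473, 0.059) with yaw 2.6° and top at 0.1035. Before choosing the grasp yaw, I'll search with the emulator for move calls that give the 40° tilt.

```bash
nproc; cat > search.py <<'E'
from emu import *
import itertools, multiprocessing as mp, sys
n=np.array([-np.cos(np.radians(50))*np.cos(np.radians(16.1)),np.cos(np.radians(50))*np.sin(np.radians(16.1)),np.sin(np.radians(50))])
yc=np.array([-np.sin(np.radians(-16.1)),np.cos(np.radians(16.1)),0]); xc=np.cross(yc,n)
G1=np.c_[np.cross(xc,-n),xc,-n]; G2=np.c_[-G1[:,0],-G1[:,1],-n]
def ang(A,B): return np.linalg.norm(Rot.from_matrix(A@B.T).as_rotvec())
def tilt(R): return np.degrees(np.arccos(np.clip(R[:,2]@-n,-1,1)))
def ok(q):
    L=Rs(q); s=np.array([0,0,p[0]])+L[0]@[0,p[1],0]; e=s+L[2]@[p[2],p[3],p[4]]; w=e+L[4]@[p[5],p[6],p[7]]; t=fk(q,p)[0]
    return t[2]>.30 and w[2]>.35 and e[2]>.35 and abs(t[1])<.4 and t[0]>.25 and (t[2]>.42 or t[0]<.66) and abs(e[1])<.6
def step(a):
    q,v=a; x,R=fk(q,p); t=np.r_[R.T@np.array(v[:3]),v[3]]
    q1=call(q,lin(t),**K); return q1
U=[np.array(d)/np.linalg.norm(d) for d in itertools.product([-1,0,1],repeat=3) if any(d)]
A=[np.r_[u*m,y] for u in U for m in (12,31) for y in (0,)]+[np.r_[u*31,y] for u in U for y in (-50,50)]+[np.array([0,0,0,y]) for y in(-50,50)]
def run(q0,depth=4,beam=24,pool=None):
    B=[(tilt(fk(q0,p)[1]),q0,[])]
    for d in range(depth):
        jobs=[(b[1],a) for b in B for a in A]; R=pool.map(step,jobs,chunksize=8); C=[]
        for i,q in enumerate(R):
            if ok(q): C.append((tilt(fk(q,p)[1]),q,B[i//len(A)][2]+[A[i%len(A)]]))
        C.sort(key=lambda c:c[0]); B=[]
        for c in C:
            if all(np.linalg.norm(c[1]-b[1])>.15 for b in B): B.append(c)
            if len(B)>=beam: break
        print(d,[(round(float(b[0]),1),np.round(b[2][-1],0).astype(int).tolist(),np.round(fk(b[1],p)[0],2).tolist()) for b in B[:2]],flush=True)
    return B
def grasp_q(q,az):
    for i in range(8):
        x,R=fk(q,p); cur=np.degrees(np.arctan2(R[1,1],R[0,1])); y=-((az-cur+180)%360-180) if az>-100 else -(az-cur)
        if az>-100: y=-(az-cur)
        t=R.T@(np.array([.473,.059,.36])-x)*100; q=call(q,lin([*t,np.clip(y,-50,50)]),**K)
    return q
if __name__=="__main__":
    np.set_printoptions(precision=3,suppress=True)
    q=np.array(json.load(open("data.json"))[-1][0])
    with mp.Pool() as P:
        for az in (2.6,-177.4):
            g=grasp_q(q,az); print("grasp",az,g,fk(g,p)[0],"tilt from goal",tilt(fk(g,p)[1]))
            B=run(g,depth=4,pool=P); json.dump([[b[0],list(b[1]),[list(a) for a in b[2]]] for b in B],open(f"B{int(az)}.json","w"))
            print(B[0][0],B[0][1],[np.round(a,1).tolist() for a in B[0][2]])
E
export OPENBLAS_NUM_THREADS=1; time timeout 500 python3 search.py
```

```text
4
grasp 2.6 [-1.806 -0.34   1.284  1.876  0.364  1.372 -0.566] [0.473 0.059 0.36 ] tilt from goal 38.44378325025811
0 [(37.3, [22, -22, 0, 0], [0.52, -0.09, 0.39]), (37.3, [22, -22, 0, 50], [0.52, -0.09, 0.39])]
1 [(33.4, [0, 0, 31, 50], [0.48, 0.04, 0.7]), (33.4, [0, 0, 31, 50], [0.48, 0.04, 0.7])]
2 [(29.1, [0, 8, 8, 0], [0.48, 0.11, 0.74]), (29.1, [0, 8, 8, 0], [0.48, 0.11, 0.74])]
3 [(21.5, [0, 0, 31, 50], [0.5, 0.02, 0.81]), (21.5, [0, 0, 31, 50], [0.5, 0.02, 0.81])]
21.46959612268174 [-1.293 -0.055  0.988  0.923  0.166  1.92  -1.395] [[21.9, 0.0, 21.9, -50.0], [0.0, 0.0, 31.0, 50.0], [0.0, 0.0, 31.0, 50.0], [0.0, 0.0, 31.0, 50.0]]
grasp -177.4 [-1.401  0.293  1.46   1.816 -0.293  1.348 -2.96 ] [0.489 0.056 0.354] tilt from goal 42.42416517937704
0 [(41.8, [18, 18, 18, 0], [0.66, 0.22, 0.51]), (41.9, [0, 0, 31, 0], [0.5, 0.04, 0.63])]
1 [(37.5, [22, -22, 0, 0], [0.82, -0.24, 0.5]), (37.6, [31, 0, 0, 50], [0.88, -0.11, 0.46])]
2 [(30.7, [0, 0, 31, 0], [0.84, -0.22, 0.56]), (31.4, [0, 22, 22, 0], [0.86, -0.12, 0.54])]
3 [(27.1, [0, 0, 31, 50], [0.81, -0.37, 0.56]), (27.8, [0, 0, 31, -50], [0.82, -0.22, 0.6])]
27.1182953693819 [ 0.267  0.942  1.393  0.24  -1.297  1.92  -2.959] [[17.9, -17.9, 17.9, -50.0], [21.9, -21.9, 0.0, 0.0], [0.0, 0.0, 31.0, 50.0], [0.0, 0.0, 31.0, 50.0]]
real	3m46.815s
user	14m23.120s
sys	0m0.529s
```

Pushing upward with joint 6 at its limit tilts the tool the right way, and repeated calls accumulate it. The grasp with tool y at azimuth 2.6° leaves joint 7 mid-range, so I'll go over the handle with that yaw.

Emit:
send_rows([
  {"dx": -4, "dy": -1.5, "dz": -3, "yaw": -10, "gripper": 0.5},
  {"dx": -8, "dy": -3, "dz": -3.4, "yaw": -20, "gripper": 0.5},
  {"dx": -12, "dy": -4.5, "dz": -3.4, "yaw": -30, "gripper": 0.5},
  {"dx": -15.2, "dy": -5.6, "dz": -3.4, "yaw": -40, "gripper": 0.5},
  {"dx": -15.2, "dy": -5.6, "dz": -3.4, "yaw": -50, "gripper": 0.5},
])

```text
clock: 11.7
tcp_pos: [0.4729, 0.0619, 0.2835]
orientation: [3.1, -0.365, 0.039]
contact_force: [-0.2, -0.4, 1.1]
grip_width: 0.043
gripper_force: 0.0
```

Emit:
send_rows([
  {"dx": 0, "dy": 0, "dz": 0, "yaw": -10, "gripper": 0.5},
  {"dx": 0, "dy": 0, "dz": 0, "yaw": -20, "gripper": 0.5},
  {"dx": 0, "dy": 0, "dz": 0, "yaw": -30, "gripper": 0.5},
  {"dx": 0, "dy": 0, "dz": 0, "yaw": -40, "gripper": 0.5},
  {"dx": 0, "dy": 0, "dz": 0, "yaw": -50, "gripper": 0.5},
])

```text
clock: 12.32
tcp_pos: [0.4732, 0.0583, 0.2835]
orientation: [2.959, 0.968, 0.022]
contact_force: [0.4, -0.1, -0.4]
grip_width: 0.0427
gripper_force: 0.0
```

```bash
python3 st.py .473 .059 .28; python3 - <<'E'
from emu import *
np.set_printoptions(precision=3,suppress=True)
q=np.array(json.load(open("data.json"))[-1][0]); L=Rs(q); s=np.array([0,0,p[0]])+L[0]@[0,p[1],0]; e=s+L[2]@[p[2],p[3],p[4]]; print("elbow",e,"wrist",e+L[4]@[p[5],p[6],p[7]])
P=cloud(load("/tmp/top0.npz")); Q=P.reshape(-1,3); 
for x in np.arange(.2,1.0,.1): print(round(x,1),[int(1000*np.nanpercentile(Q[(abs(Q[:,0]-x)<.05)&(abs(Q[:,1]-y)<.05),2],95)) if ((abs(Q[:,0]-x)<.05)&(abs(Q[:,1]-y)<.05)).sum()>5 else None for y in np.arange(-.6,.71,.1)])
E
```

```text
clock 12.325
joints [-1.3266  0.086   1.1487  1.9975 -0.0591  1.0914 -1.0916]
tcp_pos [0.4732 0.0583 0.2835]
contact_force [ 0.42   -0.1437 -0.3667]
moment [ 0.0424 -0.0267  0.0016]
grip_width 0.04265341971634642
gripper_force 0.0
tool x,y,z (cols)
 [[ 0.8066  0.5907  0.0224]
 [ 0.5911 -0.8063 -0.0223]
 [ 0.0049  0.0313 -0.9995]]
to target, tool cm [ 0.0234 -0.0739  0.3497]
az of tool y -53.771658006955434
elbow [0.044 0.007 0.842] wrist [0.464 0.065 0.635]
0.2 [402, 641, -835, -834, -753, -742, -743, -742, -754, -834, -835, 9, 25, 29]
0.3 [405, -834, -834, -834, -837, 2, 8, 9, 11, 10, 11, 11, 27, 29]
0.4 [17, 16, 10, 9, 10, 10, 116, 115, 10, 9, 10, 13, 28, 29]
0.5 [16, 16, 11, 27, 12, 181, 175, 117, 81, 16, 18, 7, 28, 29]
0.6 [27, 26, 7, 29, 34, 177, 173, 107, 9, 8, 17, 30, 28, 29]
0.7 [230, 234, 235, 235, 234, 190, 101, 102, 7, 70, 201, 205, 29, 29]
0.8 [241, 241, 239, 240, 294, 244, 150, 7, 6, 141, 198, 198, 209, 27]
0.9 [359, 285, 365, 280, 501, 457, 13, 28, 22, 6, 206, 208, 210, 6]
```

Emit:
send_rows([
  {"dx": 0, "dy": 0, "dz": 0, "yaw": -10, "gripper": 0.5},
  {"dx": 0, "dy": 0, "dz": 0, "yaw": -20, "gripper": 0.5},
  {"dx": 0, "dy": 0, "dz": 2, "yaw": -30, "gripper": 0.5},
  {"dx": 0, "dy": 0, "dz": 4, "yaw": -40, "gripper": 0.5},
  {"dx": 0, "dy": 0, "dz": 6, "yaw": -50, "gripper": 0.5},
])

```text
clock: 12.95
tcp_pos: [0.4747, 0.057, 0.2228]
orientation: [2.27, 2.126, 0.002]
contact_force: [-0.4, 0.1, -0.0]
grip_width: 0.0427
gripper_force: 0.0
```

Emit:
send_rows([
  {"dx": 0, "dy": 0, "dz": 2, "yaw": -6.4, "gripper": 0.5},
  {"dx": 0, "dy": 0, "dz": 2, "yaw": -6.4, "gripper": 0.5},
])

```text
clock: 13.2
tcp_pos: [0.4743, 0.056, 0.2026]
orientation: [2.157, 2.241, -0.005]
contact_force: [0.7, -0.7, -0.5]
grip_width: 0.0428
gripper_force: 0.0
```

```bash
python3 st.py .473 .0592 .066
```

```text
clock 13.2
joints [-1.0776  0.2253  0.9447  2.0904 -0.197   0.9105  0.0119]
tcp_pos [0.4743 0.056  0.2026]
contact_force [ 0.679  -0.741  -0.5479]
moment [0.0379 0.032  0.0251]
grip_width 0.04279637990764837
gripper_force 0.0
tool x,y,z (cols)
 [[-0.0378  0.9991  0.0202]
 [ 0.999   0.0383 -0.0241]
 [-0.0248  0.0193 -0.9995]]
to target, tool cm [ 0.6621 -0.3801 13.6479]
az of tool y 2.1934732270738913
```

Emit:
send_rows([
  {"dx": 0.3, "dy": -0.2, "dz": 5, "yaw": 0, "gripper": 0.5},
  {"dx": 0.66, "dy": -0.38, "dz": 9, "yaw": -0.4, "gripper": 0.5},
  {"dx": 0.66, "dy": -0.38, "dz": 11.5, "yaw": -0.4, "gripper": 0.5},
  {"dx": 0.66, "dy": -0.38, "dz": 12.6, "yaw": -0.4, "gripper": 0.5},
  {"dx": 0.66, "dy": -0.38, "dz": 13, "yaw": -0.4, "gripper": 0.5},
])

```text
clock: 13.82
tcp_pos: [0.4753, 0.0603, 0.0742]
orientation: [2.148, 2.247, 0.001]
contact_force: [0.3, 0.3, 0.1]
grip_width: 0.0428
gripper_force: 0.0
```

```bash
python3 st.py .473 .0592 .066;  python3 - <<'E'
from h import *
from bench import imaging
np.set_printoptions(precision=4,suppress=True)
f=imaging.grab_frame("side"); g=load("/tmp/side3.npz"); P=cloud(f)
new=(np.abs(f["depth"]-g["depth"])>.015)&(f["depth"]>0); m=np.zeros_like(new); m[140:290,190:340]=1; Q=P[new&m]
for lo in np.arange(.06,.18,.01):
    q=Q[(Q[:,2]>=lo)&(Q[:,2]<lo+.01)]; q=q[(abs(q[:,0]-.47)<.08)&(abs(q[:,1]-.06)<.08)]
    if len(q): print(round(lo,2),len(q),np.median(q,0),q.min(0),q.max(0))
E
```

```text
clock 13.825
joints [-0.8691  0.4586  0.7401  2.192  -0.4788  0.635   0.2521]
tcp_pos [0.4753 0.0603 0.0742]
contact_force [0.3251 0.2848 0.0621]
moment [0.0064 0.0147 0.0222]
grip_width 0.04277199308766813
gripper_force 0.0
tool x,y,z (cols)
 [[-0.0449  0.9987  0.0246]
 [ 0.9987  0.0454 -0.0222]
 [-0.0233  0.0235 -0.9995]]
to target, tool cm [-0.0803 -0.2539  0.8204]
az of tool y 2.604571783877697
0.08 6 [0.476  0.0508 0.0884] [0.4493 0.0481 0.086 ] [0.5061 0.062  0.0891]
0.09 23 [0.4827 0.051  0.0966] [0.4429 0.0349 0.0906] [0.5096 0.0685 0.0999]
0.1 15 [0.45   0.0497 0.1057] [0.4433 0.047  0.1011] [0.5028 0.1287 0.1099]
0.11 11 [0.4505 0.0535 0.1177] [0.4435 0.0459 0.1102] [0.4967 0.0741 0.1195]
0.12 20 [0.4507 0.0519 0.1261] [0.428  0.042  0.1202] [0.5198 0.0742 0.1299]
0.13 64 [0.451  0.0517 0.1365] [0.4217 0.0428 0.1307] [0.5298 0.0764 0.14  ]
0.14 52 [0.4969 0.0514 0.1447] [0.4191 0.0433 0.1401] [0.5299 0.0772 0.1499]
0.15 62 [0.4696 0.0495 0.1564] [0.4161 0.0399 0.1501] [0.5332 0.0762 0.16  ]
0.16 68 [0.4778 0.0496 0.1651] [0.4132 0.0389 0.1602] [0.5365 0.0703 0.1699]
0.17 93 [0.4717 0.0507 0.1752] [0.4105 0.0384 0.17  ] [0.5399 0.0623 0.18  ]
```

Clear. The tips (about 0.086) straddle the handle, so I'll go down another 1.1 cm and grip.

Emit:
send_rows([
  {"dx": 0, "dy": -0.2, "dz": 0.7, "yaw": 0, "gripper": 0.5},
  {"dx": 0, "dy": -0.2, "dz": 1.1, "yaw": 0, "gripper": 0.3},
  {"dx": 0, "dy": -0.2, "dz": 1.1, "yaw": 0, "gripper": 0},
  {"dx": 0, "dy": -0.2, "dz": 1.1, "yaw": 0, "gripper": 0},
  {"dx": 0, "dy": -0.2, "dz": 1.1, "yaw": 0, "gripper": 0},
], force=110)

```text
clock: 14.5
tcp_pos: [0.4738, 0.0601, 0.0632]
orientation: [2.146, 2.248, 0.003]
contact_force: [2.5, 0.4, 0.8]
grip_width: 0.0101
gripper_force: 107.2
```

```bash
python3 st.py .473 .0592 .25
```

```text
clock 14.5
joints [-0.8504  0.4749  0.7168  2.2012 -0.5014  0.6091  0.2713]
tcp_pos [0.4738 0.0601 0.0632]
contact_force [2.4757 0.369  0.759 ]
moment [ 0.135  -0.4151  0.0238]
grip_width 0.010089165588371833
gripper_force 107.23755955696106
tool x,y,z (cols)
 [[-0.0459  0.9986  0.0255]
 [ 0.9987  0.0464 -0.022 ]
 [-0.0232  0.0245 -0.9994]]
to target, tool cm [ -0.5199   0.3715 -18.6647]
az of tool y 2.661226699950334
```

The handle is held at 107 N. Lifting straight up.

Emit:
send_rows([
  {"dx": -0.02, "dy": 0.02, "dz": -1, "yaw": 0, "gripper": 0},
  {"dx": -0.07, "dy": 0.07, "dz": -3, "yaw": 0, "gripper": 0},
  {"dx": -0.14, "dy": 0.15, "dz": -6, "yaw": 0, "gripper": 0},
  {"dx": -0.25, "dy": 0.27, "dz": -11, "yaw": 0, "gripper": 0},
  {"dx": -0.37, "dy": 0.4, "dz": -16, "yaw": 0, "gripper": 0},
])

```text
clock: 15.12
tcp_pos: [0.4717, 0.0593, 0.2238]
orientation: [2.149, 2.249, -0.004]
contact_force: [0.5, 2.2, -2.7]
grip_width: 0.0102
gripper_force: 107.8
```

```bash
python3 st.py; python3 look.py 4
```

```text
clock 15.125
joints [-1.1499  0.1867  1.0022  2.0725 -0.1599  0.9566 -0.0201]
tcp_pos [0.4717 0.0593 0.2238]
contact_force [ 0.4821  2.1929 -2.6718]
moment [ 0.255  -0.0725  0.0055]
grip_width 0.01018886356048629
gripper_force 107.76207089424133
tool x,y,z (cols)
 [[-0.0451  0.9988  0.0209]
 [ 0.9987  0.0456 -0.0236]
 [-0.0245  0.0198 -0.9995]]
az of tool y 2.6142882986810094
(495, 825, 3)
```

View pics/l4.png

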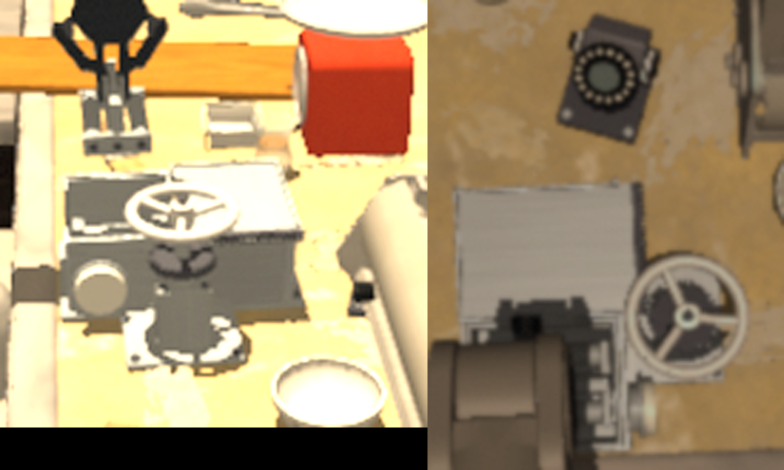

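The grate hangs level in the gripper, end-on with its three tubes visible at about (115, 130) display. The trap and cover look undisturbed. I'll now search for the tilting sequence from the actual joints.

```bash
cat > plan2.py <<'E'
import search as s
from search import *
GT=np.array([.647,.038,.36])
s.A=[np.r_[u*m,0] for u in U for m in (6,14,31)]+[np.array([0,0,31,y]) for y in(-50,50)]
def goto(q,x,R,n=8):
    for _ in range(n):
        a,B=fk(q,p); d=Rot.from_matrix(B.T@R).as_rotvec(); t=B.T@(x-a)*100; k=min(1,28/np.linalg.norm(t)) if np.linalg.norm(t)>0 else 1
        q=call(q,lin([*(t*k),np.clip(np.degrees(d[2]),-50,50)]),**K)
    return q
def gg(q): return goto(q,XG,G1)
XG=np.array([.630,.043,.33])
if __name__=="__main__":
    np.set_printoptions(precision=3,suppress=True)
    q=np.array(json.load(open("data.json"))[-1][0])
    depth=int(sys.argv[1])
    q=s.step((q,np.array([5,0,31,0]))) if depth>5 else q
    print(q,fk(q,p)[0])
    allB=[]
    with mp.Pool() as P:
        B=s.run(q,depth=depth,beam=14,pool=P)
        F=P.map(gg,[b[1] for b in B])
    for b,f in zip(B,F):
        x,R=fk(f,p); print(round(float(b[0]),2),fk(b[1],p)[0],"->goal err mm",np.round((x-XG)*1000,1),"deg",np.round(np.degrees(Rot.from_matrix(G1.T@R).as_rotvec()),1),f, [np.round(a).astype(int).tolist() for a in b[2]])
E
OPENBLAS_NUM_THREADS=1 timeout 560 python3 plan2.py 8
```

```text
[-1.212  0.091  1.085  1.445 -0.055  1.636 -0.088] [0.521 0.059 0.532]
0 [(36.7, [-18, -18, 18, 0], [0.39, -0.06, 0.66]), (36.8, [-22, 0, 22, 0], [0.4, 0.05, 0.65])]
1 [(33.1, [0, 0, 31, 50], [0.37, -0.06, 0.7]), (33.1, [0, 0, 31, -50], [0.37, -0.06, 0.7])]
2 [(28.3, [0, 0, 31, 50], [0.48, -0.08, 0.74]), (29.6, [0, 0, 31, 0], [0.48, -0.07, 0.73])]
3 [(23.8, [0, 0, 31, 0], [0.5, -0.09, 0.78]), (24.6, [0, 0, 31, 50], [0.5, -0.08, 0.77])]
4 [(13.3, [0, 0, 31, -50], [0.5, -0.1, 0.86]), (15.7, [0, 0, 31, 50], [0.49, -0.1, 0.85])]
5 [(9.7, [0, 0, 31, 50], [0.5, -0.11, 0.9]), (10.0, [0, 0, 31, 0], [0.5, -0.1, 0.9])]
6 [(7.6, [0, 0, 31, 50], [0.5, -0.1, 0.92]), (7.8, [0, 0, 31, 0], [0.5, -0.1, 0.92])]
7 [(5.5, [-22, 0, 22, 0], [0.5, -0.14, 0.94]), (5.9, [0, 0, 31, 50], [0.5, -0.11, 0.93])]
5.51 [ 0.501 -0.137  0.936] ->goal err mm [ 0. -0. -0.] deg [ 5.5 -0.2  0. ] [-1.071  0.032  0.748  2.04   0.535  0.637 -0.974] [[-18, -18, 18, 0], [10, 0, 10, 0], [0, 0, 31, 50], [0, 0, 31, 0], [0, 0, 31, -50], [0, 0, 31, 50], [8, -8, 8, 0], [-22, 0, 22, 0]]
5.93 [ 0.498 -0.11   0.934] ->goal err mm [ 0. 
[... 2630 characters left out ...]
788  0.045  0.454  2.017  0.531  0.66  -0.978] [[-18, -18, 18, 0], [10, 0, 10, 0], [0, 0, 31, 50], [0, 0, 31, 50], [0, 0, 31, -50], [0, 0, 31, 50], [0, 0, 31, 0], [0, -10, 10, 0]]
6.19 [ 0.559 -0.171  0.923] ->goal err mm [-0.  0. -0.] deg [ 6.2 -0.5  0. ] [-0.738  0.046  0.402  2.015  0.533  0.661 -0.98 ] [[-18, -18, 18, 0], [10, 0, 10, 0], [0, 0, 31, 50], [0, 0, 31, 50], [0, 0, 31, -50], [0, 0, 31, 50], [0, 0, 31, 50], [8, -8, 8, 0]]
6.19 [ 0.478 -0.183  0.931] ->goal err mm [-0.  0. -0.] deg [ 6.7 -0.5 -0. ] [-1.326  0.046  1.034  2.032  0.466  0.643 -0.899] [[-18, -18, 18, 0], [10, 0, 10, 0], [0, 0, 31, 50], [0, 0, 31, 50], [0, 0, 31, -50], [0, 0, 31, 50], [0, 0, 31, 50], [-8, -8, 8, 0]]
```

Pushing up near azimuth −16° brings the full tilt with negligible sideways error, and the goal pose is reachable afterwards. Executing step by step.

Emit:
send_rows([
  {"dx": -0.2, "dy": 1.1, "dz": -6, "yaw": 0, "gripper": 0},
  {"dx": -0.4, "dy": 2.2, "dz": -12, "yaw": 0, "gripper": 0},
  {"dx": -0.6, "dy": 3.4, "dz": -18, "yaw": 0, "gripper": 0},
  {"dx": -0.8, "dy": 4.5, "dz": -25, "yaw": 0, "gripper": 0},
  {"dx": -1, "dy": 5.6, "dz": -31, "yaw": 0, "gripper": 0},
])

```text
clock: 15.85
tcp_pos: [0.5201, 0.0591, 0.528]
orientation: [2.148, 2.251, -0.001]
contact_force: [2.0, -0.2, -4.2]
grip_width: 0.0103
gripper_force: 109.1
```

Emit:
send_rows([
  {"dx": -3.5, "dy": -3.7, "dz": -3.6, "yaw": 0, "gripper": 0},
  {"dx": -7, "dy": -7.4, "dz": -7.2, "yaw": 0, "gripper": 0},
  {"dx": -10.6, "dy": -11, "dz": -10.8, "yaw": 0, "gripper": 0},
  {"dx": -14, "dy": -14.7, "dz": -14.4, "yaw": 0, "gripper": 0},
  {"dx": -17.6, "dy": -18.4, "dz": -18, "yaw": 0, "gripper": 0},
])

```text
clock: 16.48
tcp_pos: [0.3845, -0.0643, 0.662]
orientation: [2.127, 2.214, 0.036]
contact_force: [-0.1, -0.4, -4.5]
grip_width: 0.0101
gripper_force: 110.4
```

Emit:
send_rows([
  {"dx": -0.2, "dy": 3, "dz": -2.5, "yaw": 4, "gripper": 0},
  {"dx": -0.4, "dy": 6, "dz": -5, "yaw": 8, "gripper": 0},
  {"dx": -0.6, "dy": 9, "dz": -8, "yaw": 12, "gripper": 0},
  {"dx": -0.9, "dy": 12.7, "dz": -11, "yaw": 18, "gripper": 0},
])

```text
clock: 16.98
tcp_pos: [0.432, -0.0495, 0.6982]
orientation: [2.308, 1.963, 0.062]
contact_force: [0.7, 1.8, -2.7]
grip_width: 0.0101
gripper_force: 110.5
```

Emit:
send_rows([
  {"dx": -0.1, "dy": 0.4, "dz": -6.2, "yaw": 0, "gripper": 0},
  {"dx": -0.2, "dy": 0.9, "dz": -12.4, "yaw": 0, "gripper": 0},
  {"dx": -0.3, "dy": 1.3, "dz": -18.6, "yaw": 0, "gripper": 0},
  {"dx": -0.4, "dy": 1.8, "dz": -24.8, "yaw": 0, "gripper": 0},
  {"dx": -0.5, "dy": 2.2, "dz": -31, "yaw": 0, "gripper": 0},
])

```text
clock: 17.6
tcp_pos: [0.4226, -0.0547, 0.7345]
orientation: [2.268, 1.932, 0.137]
contact_force: [-0.3, 0.6, -4.2]
grip_width: 0.0104
gripper_force: 110.7
```

```bash
python3 nxt.py
```

```text
t 17.6 [ 0.423 -0.055  0.735] [ 1.148 -0.063 -1.066  1.079 -0.008  1.916 -0.085] F [-0.342  0.572 -4.18 ] grip 0.010385752883492791 err tool deg [-29.509  -1.175   7.007] tilt 29.513590513110763
(np.float64(27.61192582802107), [-0.3, 1.4, -7.9], [0.0, 0.0, 8.0], [0.42, -0.05, 0.75], array([-27.6,  -1.4,   6.9]))
(np.float64(27.862528596674156), [-0.5, 2.5, -13.8], [0.0, 0.0, 14.0], [0.42, -0.06, 0.75], array([-27.9,  -1.3,   7. ]))
(np.float64(27.869386946294686), [-10.1, 3.3, -9.1], [0.0, -10.0, 10.0], [0.41, -0.15, 0.75], array([-27.9,  -1. ,   7.1]))
(np.float64(27.964338259013577), [-22.3, 7.3, -20.2], [0.0, -22.0, 22.0], [0.42, -0.2, 0.75], array([-28. ,  -1. ,   7.1]))
up31 [ -1.    5.6 -30.5]
```

The real arm's elbow swung to the other side near the upright singularity, so that branch now works against the limit of joint 3. I'll re-search with a penalty on joint 3 and more move directions.

Emit:
send_rows([
  {"dx": -1.2, "dy": 1.8, "dz": -1, "yaw": 0, "gripper": 0},
  {"dx": -2.4, "dy": 3.6, "dz": -2.1, "yaw": 0, "gripper": 0},
  {"dx": -3.5, "dy": 5.4, "dz": -3.1, "yaw": 0, "gripper": 0},
  {"dx": -4.7, "dy": 7.2, "dz": -4.2, "yaw": 0, "gripper": 0},
  {"dx": -5.9, "dy": 9, "dz": -5.2, "yaw": 0, "gripper": 0},
])

```text
clock: 18.23
tcp_pos: [0.4566, -0.1024, 0.7489]
orientation: [2.254, 1.918, 0.177]
contact_force: [-0.1, 0.3, -4.4]
grip_width: 0.0104
gripper_force: 110.7
```

```bash
timeout 400 python3 pl4.py 5 16
```

```text
18.225 [ 0.41  0.   -0.36  1.02  0.05  1.92 -0.08]
0 27.5 tilt 26.2 [-0.    0.02  0.27  0.96 -0.    1.92  0.11] [ 0.46 -0.18  0.77]
1 25.0 tilt 23.5 [ 0.33  0.49  0.3   0.48 -0.28  1.91  0.24] [ 0.65 -0.34  0.72]
2 14.6 tilt 14.4 [ 0.34  0.51  0.03  0.27 -0.05  1.92  0.16] [ 0.68 -0.31  0.79]
3 12.1 tilt 11.4 [ 0.42  0.49  0.16  0.24 -0.2   1.92  0.24] [ 0.64 -0.35  0.83]
4 8.8 tilt 8.4 [ 0.55  0.44  0.08  0.24 -0.2   1.92  0.31] [ 0.58 -0.39  0.86]
8.783005591193977
   world [  0. -22. -22.] tool [-21.1  -1.2  22.7] -> [ 0.66  0.04 -0.12  1.47 -0.05  1.43  0.37] [ 0.46 -0.32  0.53] 27.8
   world [22.  0. 22.] tool [  3.   25.8 -17. ] -> [ 0.33  0.49  0.3   0.48 -0.28  1.91  0.24] [ 0.65 -0.34  0.72] 23.5
   world [ 0.  0. 31.] tool [  0.4   8.9 -29.7] -> [ 0.34  0.51  0.03  0.27 -0.05  1.92  0.16] [ 0.68 -0.31  0.79] 14.4
   world [-22.   0.  22.] tool [ -5.2 -10.1 -28.8] -> [ 0.42  0.49  0.16  0.24 -0.2   1.92  0.24] [ 0.64 -0.35  0.83] 11.4
   world [-22.   0.  22.] tool [ -5.6  -8.6 -29.3] -> [ 0.55  0.44  0.08  0.24 -0.2   1.92  0.31] [ 0.58 -0.39  0.86] 8.4
9.366137321141222
   world [  0. -22. -22.] tool [-21.1  -1.2  22.7] -> [ 0.66  0.04 -0.12  1.47 -0.05  1.43  0.37] [ 0.46 -0.32  0.53] 27.8
   world [22.  0. 22.] tool [  3.   25.8 -17. ] -> [ 0.33  0.49  0.3   0.48 -0.28  1.91  0.24] [ 0.65 -0.34  0.72] 23.5
   world [ 0.  0. 31.] tool [  0.4   8.9 -29.7] -> [ 0.34  0.51  0.03  0.27 -0.05  1.92  0.16] [ 0.68 -0.31  0.79] 14.4
   world [ 0. 31.  0.] tool [30.4 -4.7 -3.9] -> [-0.21  0.31  0.01  0.58  0.21  1.84 -0.28] [0.68 0.   0.79] 14.4
   world [ 0. 22. 22.] tool [ 20.4   6.1 -22.5] -> [-0.47  0.49  0.29  0.24  0.12  1.92 -0.34] [0.72 0.13 0.84] 7.9
```

Emit:
send_rows([
  {"dx": -4.2, "dy": -0.2, "dz": 4.5, "yaw": 0, "gripper": 0},
  {"dx": -8.4, "dy": -0.5, "dz": 9.1, "yaw": 0, "gripper": 0},
  {"dx": -12.7, "dy": -0.7, "dz": 13.6, "yaw": 0, "gripper": 0},
  {"dx": -16.9, "dy": -1, "dz": 18.2, "yaw": 0, "gripper": 0},
  {"dx": -21.1, "dy": -1.2, "dz": 22.7, "yaw": 0, "gripper": 0},
])

```text
clock: 18.85
tcp_pos: [0.4568, -0.3219, 0.5277]
orientation: [2.254, 1.919, 0.179]
contact_force: [1.0, 0.0, -4.9]
grip_width: 0.0103
gripper_force: 110.7
```

Emit:
send_rows([
  {"dx": 0.6, "dy": 5.2, "dz": -3.4, "yaw": 0, "gripper": 0},
  {"dx": 1.2, "dy": 10.3, "dz": -6.8, "yaw": 0, "gripper": 0},
  {"dx": 1.8, "dy": 15.5, "dz": -10.2, "yaw": 0, "gripper": 0},
  {"dx": 2.4, "dy": 20.6, "dz": -13.6, "yaw": 0, "gripper": 0},
  {"dx": 3, "dy": 25.8, "dz": -17, "yaw": 0, "gripper": 0},
])

```text
clock: 19.48
tcp_pos: [0.6489, -0.3202, 0.7072]
orientation: [2.233, 1.895, 0.191]
contact_force: [-30.4, 11.1, -12.5]
grip_width: 0.0101
gripper_force: 110.7
```

```bash
timeout 400 python3 pl4.py 4 14
```

```text
19.475 [ 0.27  0.48  0.33  0.51 -0.22  1.92  0.28]
0 15.0 tilt 14.7 [0.26 0.49 0.05 0.29 0.02 1.92 0.2 ] [ 0.68 -0.28  0.8 ]
1 13.1 tilt 11.8 [ 0.33  0.48  0.27  0.24 -0.2   1.92  0.3 ] [ 0.65 -0.33  0.83]
2 7.7 tilt 7.6 [0.11 0.38 0.02 0.27 0.16 1.92 0.14] [ 0.65 -0.19  0.89]
3 6.6 tilt 5.3 [ 0.36  0.33  0.25  0.24 -0.19  1.92  0.34] [ 0.56 -0.31  0.94]
6.591484905514742
   world [ 0.  0. 31.] tool [ -1.1   7.4 -30.1] -> [0.26 0.49 0.05 0.29 0.02 1.92 0.2 ] [ 0.68 -0.28  0.8 ] 14.7
   world [-12.   0.   0.] tool [ -1.7 -10.9  -4.8] -> [0.32 0.18 0.03 0.75 0.02 1.76 0.24] [ 0.56 -0.28  0.8 ] 14.7
   world [ 0.  0. 31.] tool [ -3.9  12.9 -27.9] -> [ 0.19  0.34  0.31  0.29 -0.13  1.92  0.26] [ 0.6  -0.26  0.91] 7.1
   world [-22.   0.  22.] tool [ -7.1  -6.6 -29.4] -> [ 0.36  0.33  0.25  0.24 -0.19  1.92  0.34] [ 0.56 -0.31  0.94] 5.3
7.259745760204165
   world [ 0.  0. 31.] tool [ -1.1   7.4 -30.1] -> [0.26 0.49 0.05 0.29 0.02 1.92 0.2 ] [ 0.68 -0.28  0.8 ] 14.7
   world [-12.   0.   0.] tool [ -1.7 -10.9  -4.8] -> [0.32 0.18 0.03 0.75 0.02 1.76 0.24] [ 0.56 -0.28  0.8 ] 14.7
   world [ 0.  0. 31.] tool [ -3.9  12.9 -27.9] -> [ 0.19  0.34  0.31  0.29 -0.13  1.92  0.26] [ 0.6  -0.26  0.91] 7.1
   world [-18.  18. -18.] tool [ 17.8 -25.3   1.4] -> [-0.21 -0.32  0.03  1.39  0.33  1.55 -0.21] [ 0.44 -0.1   0.75] 7.1
```

The force reads 30 N, so before going on I'll check whether something touches.

```bash
python3 - <<'E'
from emu import *
from bench import status,imaging
np.set_printoptions(precision=3,suppress=True)
o=status.get_obs(); print(o["contact_force"],o["moment"],o["qvel"],o["tau"])
q=o["joints"]; L=Rs(q); s=np.array([0,0,p[0]])+L[0]@[0,p[1],0]; e=s+L[2]@[p[2],p[3],p[4]]; w=e+L[4]@[p[5],p[6],p[7]]; print("elbow",e,"wrist",w,"tcp",o["tcp_pos"])
f=imaging.grab_frame("side"); cv2.imwrite("pics/s5.png",f["color"][:,:,::-1]); P=cloud(f).reshape(-1,3)
g=load("/tmp/side0.npz"); P0=cloud(g).reshape(-1,3)
k=(P0[:,2]>.45)&(P0[:,0]<1.3)&(P0[:,1]<.2)&(P0[:,0]>.4); print("tall static pts",k.sum(),P0[k].min(0),P0[k].max(0))
for lo in(.45,.55,.65,.75):
    m=k&(P0[:,2]>lo)&(P0[:,2]<lo+.1); print(lo,m.sum(),P0[m].min(0) if m.any() else "",P0[m].max(0) if m.any() else "")
E
```

```text
[-30.439  11.056 -12.494] [1.667 4.586 0.064] [-0.84   0.609  1.676 -1.158 -0.884  0.014  0.14 ] [ -4.994 -66.206  -4.757 -28.185  -0.069  -0.506  -0.108]
elbow [ 0.217 -0.121  0.785] wrist [ 0.568 -0.295  1.048] tcp [ 0.649 -0.32   0.707]
tall static pts 13680 [ 0.916 -0.587  0.45 ] [ 1.238 -0.141  0.639]
0.45 7735 [ 0.916 -0.587  0.45 ] [ 1.202 -0.141  0.55 ]
0.55 5945 [ 1.048 -0.533  0.55 ] [ 1.238 -0.196  0.639]
0.65 0  
0.75 0
```

View pics/s5.png

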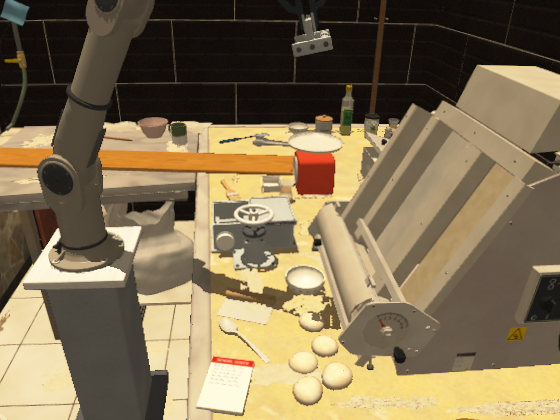

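The grate hangs free in the air at (312, 45) with nothing near it, so the force was inertial while the joints were still moving fast. Continuing.

Emit:
send_rows([
  {"dx": -0.2, "dy": 1.5, "dz": -6, "yaw": 0, "gripper": 0},
  {"dx": -0.4, "dy": 3, "dz": -12, "yaw": 0, "gripper": 0},
  {"dx": -0.7, "dy": 4.4, "dz": -18.1, "yaw": 0, "gripper": 0},
  {"dx": -0.9, "dy": 5.9, "dz": -24.1, "yaw": 0, "gripper": 0},
  {"dx": -1.1, "dy": 7.4, "dz": -30.1, "yaw": 0, "gripper": 0},
])

```text
clock: 20.15
tcp_pos: [0.5338, -0.3033, 0.9388]
orientation: [2.066, 1.529, 0.618]
contact_force: [-0.8, -2.3, -3.3]
grip_width: 0.0105
gripper_force: 111.0
```

```bash
python3 nxt.py; timeout 400 python3 pl4.py 3 12
```

```text
t 20.15 [ 0.534 -0.303  0.939] [ 0.227  0.319  0.945  0.358 -0.833  1.916  0.22 ] F [-0.841 -2.294 -3.262] grip 0.010476659268680138 err tool deg [-1.04  -3.263 -2.074] tilt 3.424702238437724
(np.float64(2.7813092857623922), [-19.6, 19.2, -14.4], [0.0, -22.0, 22.0], [0.5, -0.39, 0.94], array([ 0.2, -2.8, -2. ]))
(np.float64(2.795723394908816), [-20.8, 2.5, -22.8], [-18.0, -18.0, 18.0], [0.48, -0.39, 0.95], array([ 0.8, -2.7, -2. ]))
(np.float64(2.8215662066769553), [-8.8, 8.7, -6.5], [0.0, -10.0, 10.0], [0.52, -0.36, 0.94], array([ 0.2, -2.8, -2. ]))
(np.float64(2.8705632914930788), [-5.1, 5.0, -3.7], [0.0, -6.0, 6.0], [0.53, -0.34, 0.95], array([ 0.1, -2.9, -2. ]))
up31 [  2.1  19.5 -24. ]
20.15 [ 0.23  0.32  0.94  0.36 -0.83  1.92  0.22]
0 3.5 tilt 3.0 [ 0.47  0.28  0.09  0.24 -0.27  1.92  0.06] [ 0.53 -0.28  0.97]
1 2.5 tilt 1.5 [ 0.41  0.18  0.22  0.4  -0.29  1.89  0.15] [ 0.49 -0.28  0.96]
2 1.5 tilt 1.5 [-0.02  0.05 -0.    1.06  0.17  1.36 -0.28] [ 0.67 -0.1   0.78]
1.478126145302404
   world [-8.  0. -8.] tool [ -2.8 -11.6   1.3] -> [-0.41 -0.17  0.79  1.   -0.02  1.59  0.11] [ 0.46 -0.3   0.86] 3.2
   world [ 0.  0. 31.] tool [  2.   19.5 -24. ] -> [ 0.41  0.18  0.22  0.4  -0.29  1.89  0.15] [ 0.49 -0.28  0.96] 1.5
   world [ 18.  18. -18.] tool [21.6 -2.2 22.1] -> [-0.02  0.05 -0.    1.06  0.17  1.36 -0.28] [ 0.67 -0.1   0.78] 1.5
1.7187852900071952
   world [-8.  0. -8.] tool [ -2.8 -11.6   1.3] -> [-0.41 -0.17  0.79  1.   -0.02  1.59  0.11] [ 0.46 -0.3   0.86] 3.2
   world [ 0.  0. 31.] tool [  2.   19.5 -24. ] -> [ 0.41  0.18  0.22  0.4  -0.29  1.89  0.15] [ 0.49 -0.28  0.96] 1.5
   world [-8. -8.  0.] tool [-10.4  -4.4  -4. ] -> [ 0.83  0.17  0.07  0.43 -0.44  1.92  0.32] [ 0.4  -0.36  0.96] 1.4
```

That push brought the tilt to within 3.4° of the goal. I'll fine-tune, including the 1.3° by which the grate sat against the tool at grasp.

```bash
sed -i 's/^def score.*/ZD=(G1@Rot.from_euler("y",-1.33,degrees=True).as_matrix())[:,2]\ndef score(q): return np.degrees(np.arccos(np.clip(fk(q,p)[1][:,2]@ZD,-1,1)))+.4*max(0,abs(q[2])-1)/; s/for m in (12,31)\]$/for m in (6,12,31)]/' pl4.py; sed -i 's/round(float(tilt(fk(q2,p)\[1\])),1)/round(float(score(q2)),2)/; s/>.25 for b/>.2 for b/' pl4.py; timeout 500 python3 pl4.py 4 16
```

```text
20.15 [ 0.23  0.32  0.94  0.36 -0.83  1.92  0.22]
0 4.1 tilt 2.8 [ 0.86  0.32 -0.24  0.24 -0.22  1.92  0.2 ] [ 0.48 -0.39  0.95]
1 2.9 tilt 1.8 [ 0.78 -0.05  0.23  0.67 -0.5   1.92  0.4 ] [ 0.3  -0.31  0.96]
2 2.3 tilt 1.2 [ 0.96 -0.04  0.25  0.73 -0.6   1.92  0.56] [ 0.26 -0.35  0.94]
3 1.6 tilt 0.4 [ 1.17  0.11 -0.3   0.49 -0.38  1.92  0.36] [ 0.35 -0.36  0.96]
1.571410354415474
   world [-18. -18.  18.] tool [-20.9   2.5 -22.8] -> [ 0.86  0.32 -0.24  0.24 -0.22  1.92  0.2 ] [ 0.48 -0.39  0.95] 4.08
   world [0. 6. 0.] tool [ 5.8 -1.5 -0.8] -> [ 0.82  0.19 -0.26  0.45 -0.2   1.83  0.16] [ 0.48 -0.33  0.95] 4.08
   world [-31.   0.   0.] tool [ -8.5 -22.2 -19.9] -> [ 0.82 -0.08  0.23  0.72 -0.5   1.92  0.45] [ 0.28 -0.31  0.95] 2.32
   world [ 7. -7.  7.] tool [-4.6 11.1  0.2] -> [ 1.17  0.11 -0.3   0.49 -0.38  1.92  0.36] [ 0.35 -0.36  0.96] 1.57
1.6145463077846738
   world [-22.   0.  22.] tool [ -4.5  -2.4 -30.6] -> [ 0.69  0.28 -0.17  0.24 -0.18  1.92  0.11] [ 0.5  -0.32  0.97] 4.43
   world [-31.   0.   0.] tool [ -8.5 -21.9 -20.2] -> [ 0.78 -0.05  0.23  0.67 -0.5   1.92  0.4 ] [ 0.3  -0.31  0.96] 2.85
   world [-4. -4.  0.] tool [-5.2 -2.1 -2. ] -> [-0.03 -0.16  0.87  0.69 -0.29  1.92  0.39] [ 0.26 -0.34  0.96] 2.7
   world [ 22. -22.   0.] tool [-15.   20.5  17.8] -> [ 0.72  0.17  0.46  0.47 -0.65  1.92  0.46] [ 0.37 -0.4   0.96] 1.61
```

Emit:
send_rows([
  {"dx": -4.2, "dy": 0.5, "dz": -4.6, "yaw": 0, "gripper": 0},
  {"dx": -8.4, "dy": 1, "dz": -9.1, "yaw": 0, "gripper": 0},
  {"dx": -12.5, "dy": 1.5, "dz": -13.7, "yaw": 0, "gripper": 0},
  {"dx": -16.7, "dy": 2, "dz": -18.2, "yaw": 0, "gripper": 0},
  {"dx": -20.9, "dy": 2.5, "dz": -22.8, "yaw": 0, "gripper": 0},
])

```text
clock: 20.78
tcp_pos: [0.4223, -0.387, 0.9596]
orientation: [2.017, 1.502, 0.627]
contact_force: [0.7, -0.2, -4.3]
grip_width: 0.0101
gripper_force: 110.9
```

```bash
timeout 500 python3 pl4.py 3 16
```

```text
20.775 [ 0.92  0.25 -0.14  0.31 -0.36  1.92  0.27]
0 3.9 tilt 2.8 [ 1.08  0.18 -0.15  0.42 -0.46  1.92  0.35] [ 0.37 -0.39  0.96]
1 2.1 tilt 1.4 [ 0.82 -0.06  0.26  0.69 -0.52  1.92  0.47] [ 0.28 -0.32  0.96]
2 0.8 tilt 1.3 [ 0.5   0.01  0.71  0.66 -0.59  1.92  0.58] [ 0.28 -0.38  0.95]
0.8375408542358885
   world [-8.  0. -8.] tool [ -2.7 -11.7   0.8] -> [ 1.17 -0.02 -0.1   0.92 -0.53  1.69  0.56] [ 0.34 -0.39  0.88] 3.87
   world [-18.  18.  18.] tool [ 13.1  -4.9 -27.7] -> [ 0.58 -0.18  0.26  0.75 -0.35  1.92  0.34] [ 0.26 -0.25  0.96] 2.28
   world [  0. -31.   0.] tool [-29.8   6.4   5.4] -> [ 0.5   0.01  0.71  0.66 -0.59  1.92  0.58] [ 0.28 -0.38  0.95] 0.84
1.570860737912273
   world [  0.  22. -22.] tool [ 20.1 -19.6  13. ] -> [ 0.91 -0.33 -0.29  1.43 -0.35  1.34  0.26] [ 0.43 -0.19  0.76] 3.87
   world [ 0. 22. 22.] tool [ 22.    9.6 -19.6] -> [ 1.08 -0.15 -1.05  0.71  0.04  1.81 -0.27] [0.44 0.01 0.95] 2.61
   world [-22.   0. -22.] tool [ -6.1 -30.3   2.6] -> [ 0.14 -0.32 -0.43  1.04  0.23  1.78 -0.47] [0.35 0.03 0.89] 1.57
```

Emit:
send_rows([
  {"dx": -0.5, "dy": -2.3, "dz": 0.2, "yaw": 0, "gripper": 0},
  {"dx": -1.1, "dy": -4.7, "dz": 0.3, "yaw": 0, "gripper": 0},
  {"dx": -1.6, "dy": -7, "dz": 0.5, "yaw": 0, "gripper": 0},
  {"dx": -2.2, "dy": -9.4, "dz": 0.6, "yaw": 0, "gripper": 0},
  {"dx": -2.7, "dy": -11.7, "dz": 0.8, "yaw": 0, "gripper": 0},
])

```text
clock: 21.4
tcp_pos: [0.3378, -0.3863, 0.8725]
orientation: [2.02, 1.503, 0.626]
contact_force: [0.2, -0.3, -3.7]
grip_width: 0.0106
gripper_force: 110.9
```

Emit:
send_rows([
  {"dx": 2.6, "dy": -1, "dz": -5.5, "yaw": 0, "gripper": 0},
  {"dx": 5.2, "dy": -2, "dz": -11.1, "yaw": 0, "gripper": 0},
  {"dx": 7.9, "dy": -2.9, "dz": -16.6, "yaw": 0, "gripper": 0},
  {"dx": 10.5, "dy": -3.9, "dz": -22.2, "yaw": 0, "gripper": 0},
  {"dx": 13.1, "dy": -4.9, "dz": -27.7, "yaw": 0, "gripper": 0},
])

```text
clock: 22.02
tcp_pos: [0.2502, -0.2663, 0.969]
orientation: [1.999, 1.492, 0.626]
contact_force: [-0.0, 1.6, -3.6]
grip_width: 0.0103
gripper_force: 111.7
```

```bash
python3 nxt.py | head -1; timeout 500 python3 pl4.py 2 16
```

```text
t 22.025 [ 0.25  -0.266  0.969] [ 0.55  -0.167  0.343  0.733 -0.405  1.916  0.349] F [-0.037  1.631 -3.578] grip 0.010285783420634532 err tool deg [ 2.836 -1.751 -1.074] tilt 3.3330185795133076
22.025 [ 0.55 -0.17  0.34  0.73 -0.41  1.92  0.35]
0 3.7 tilt 2.8 [ 1.   -0.34 -0.01  1.06 -0.49  1.8   0.43] [ 0.25 -0.2   0.91]
1 1.9 tilt 0.6 [ 1.4   0.08 -0.35  0.59 -0.49  1.91  0.49] [ 0.3  -0.38  0.94]
1.8844212525073045
   world [  0.   0. -12.] tool [-0.4 -8.2  8.8] -> [ 0.81 -0.34  0.15  1.21 -0.42  1.66  0.5 ] [ 0.26 -0.26  0.86] 4.01
   world [  0. -22.  22.] tool [-20.4  19.7 -12.5] -> [ 1.4   0.08 -0.35  0.59 -0.49  1.91  0.49] [ 0.3  -0.38  0.94] 1.88
2.2892416685112207
   world [  0.   0. -31.] tool [ -1.  -21.1  22.7] -> [ 1.4  -0.34 -0.11  1.33 -0.67  1.69  0.77] [ 0.26 -0.27  0.81] 3.77
   world [18. 18. 18.] tool [22.5 20.9 -4.4] -> [ 1.49 -0.14 -0.98  0.69 -0.26  1.82  0.05] [ 0.42 -0.11  0.96] 2.29Exception ignored on flushing sys.stdout:
BrokenPipeError: [Errno 32] Broken pipe
```

Emit:
send_rows([
  {"dx": -0.1, "dy": -1.6, "dz": 1.8, "yaw": 0, "gripper": 0},
  {"dx": -0.2, "dy": -3.3, "dz": 3.5, "yaw": 0, "gripper": 0},
  {"dx": -0.2, "dy": -4.9, "dz": 5.3, "yaw": 0, "gripper": 0},
  {"dx": -0.3, "dy": -6.6, "dz": 7, "yaw": 0, "gripper": 0},
  {"dx": -0.4, "dy": -8.2, "dz": 8.8, "yaw": 0, "gripper": 0},
])

```text
clock: 22.65
tcp_pos: [0.2522, -0.2662, 0.8465]
orientation: [2.0, 1.497, 0.625]
contact_force: [0.4, 0.9, -4.7]
grip_width: 0.0104
gripper_force: 111.8
```

Emit:
send_rows([
  {"dx": -4.1, "dy": 3.9, "dz": -2.5, "yaw": 0, "gripper": 0},
  {"dx": -8.2, "dy": 7.9, "dz": -5, "yaw": 0, "gripper": 0},
  {"dx": -12.2, "dy": 11.8, "dz": -7.5, "yaw": 0, "gripper": 0},
  {"dx": -16.3, "dy": 15.8, "dz": -10, "yaw": 0, "gripper": 0},
  {"dx": -20.4, "dy": 19.7, "dz": -12.5, "yaw": 0, "gripper": 0},
])

```text
clock: 23.28
tcp_pos: [0.31, -0.377, 0.9306]
orientation: [2.032, 1.552, 0.544]
contact_force: [2.4, 0.2, -5.4]
grip_width: 0.0104
gripper_force: 112.0
```

```bash
sed -i 's/V=\[np.r_/if len(sys.argv)>1: sys.exit()\n    V=[np.r_/' nxt.py; python3 nxt.py 1; timeout 500 python3 pl4.py 2 16
```

```text
t 23.275 [ 0.31  -0.377  0.931] [ 1.419  0.093 -0.461  0.592 -0.399  1.904  0.464] F [ 2.413  0.189 -5.396] grip 0.010419496550965569 err tool deg [-1.582 -0.694  0.613] tilt 1.727553418988706
23.275 [ 1.42  0.09 -0.46  0.59 -0.4   1.9   0.46]
0 1.3 tilt 0.1 [ 1.58  0.13 -0.84  0.5  -0.23  1.92  0.36] [ 0.33 -0.36  0.96]
1 0.4 tilt 1.2 [ 0.39 -0.19  0.37  0.75 -0.24  1.92  0.35] [ 0.26 -0.27  0.96]
0.3606865484612506
   world [7. 7. 7.] tool [ 8.5  8.1 -2.4] -> [ 1.03  0.09 -0.39  0.48 -0.22  1.92  0.24] [ 0.39 -0.3   0.97] 1.75
   world [-31.   0.   0.] tool [ -8.2 -23.1 -18.9] -> [ 0.39 -0.19  0.37  0.75 -0.24  1.92  0.35] [ 0.26 -0.27  0.96] 0.36
0.36951195237582524
   world [22.  0. 22.] tool [ 5.8 30.2 -4. ] -> [ 0.66  0.23  0.08  0.33 -0.33  1.92  0.25] [ 0.46 -0.35  0.96] 1.51
   world [-31.   0.   0.] tool [ -8.3 -23.  -19.1] -> [ 0.51 -0.11  0.45  0.72 -0.38  1.92  0.47] [ 0.26 -0.32  0.95] 0.37
```

Emit:
send_rows([
  {"dx": 1.7, "dy": 1.6, "dz": -0.5, "yaw": 0, "gripper": 0},
  {"dx": 3.4, "dy": 3.2, "dz": -1, "yaw": 0, "gripper": 0},
  {"dx": 5.1, "dy": 4.9, "dz": -1.4, "yaw": 0, "gripper": 0},
  {"dx": 6.8, "dy": 6.5, "dz": -1.9, "yaw": 0, "gripper": 0},
  {"dx": 8.5, "dy": 8.1, "dz": -2.4, "yaw": 0, "gripper": 0},
])

```text
clock: 23.9
tcp_pos: [0.3793, -0.3043, 0.9724]
orientation: [2.007, 1.523, 0.555]
contact_force: [-0.3, -1.0, -4.1]
grip_width: 0.0102
gripper_force: 112.1
```

```bash
python3 nxt.py 1; timeout 500 python3 pl4.py 2 14
```

```text
t 23.9 [ 0.379 -0.304  0.972] [ 0.93   0.086 -0.244  0.47  -0.258  1.916  0.249] F [-0.3   -0.995 -4.098] grip 0.010164862488930696 err tool deg [0.446 0.008 0.5  ] tilt 0.4463562456545602
23.9 [ 0.93  0.09 -0.24  0.47 -0.26  1.92  0.25]
0 0.7 tilt 0.8 [ 0.67  0.35 -0.96  0.25  0.61  1.92  0.02] [ 0.58 -0.3   0.94]
1 0.2 tilt 1.3 [-0.01  0.12  0.37  0.41 -0.06  1.92  0.04] [ 0.49 -0.19  0.98]
0.22907187605279497
   world [31.  0.  0.] tool [ 8.4 22.8 19.3] -> [ 0.67  0.35 -0.96  0.25  0.61  1.92  0.02] [ 0.58 -0.3   0.94] 0.7
   world [-18.  18.  18.] tool [ 12.   -5.3 -28.1] -> [-0.01  0.12  0.37  0.41 -0.06  1.92  0.04] [ 0.49 -0.19  0.98] 0.23
0.4512194301986379
   world [31.  0.  0.] tool [ 8.4 22.8 19.3] -> [ 0.67  0.35 -0.96  0.25  0.61  1.92  0.02] [ 0.58 -0.3   0.94] 0.7
   world [ 0. 22. 22.] tool [ 20.6   9.8 -21. ] -> [ 0.07  0.27  0.42  0.26 -0.21  1.92  0.03] [ 0.57 -0.2   0.97] 0.45
```

The tool orientation is now within 0.7° of the goal. I'll plan the transfer to a standoff point on the lens axis and check with the emulator that the orientation holds.

```bash
cat > go.py <<'E'
from search import *
from bench import status
np.set_printoptions(precision=2,suppress=True)
x=np.array(list(map(float,sys.argv[1:4]))); N=int(sys.argv[4])
o=status.get_obs(); q=np.array(o["joints"]); X,R=fk(q,p); print(o["clock"],o["tcp_pos"],"err deg",np.degrees(Rot.from_matrix(R.T@G1).as_rotvec()))
for i in range(N):
    a,B=fk(q,p); t=B.T@(x-a)*100; n_=np.linalg.norm(t); t*=min(1,(n_/(N-i))/n_)
    yw=np.degrees(Rot.from_matrix(B.T@G1).as_rotvec()[2]); q=call(q,lin([*t,yw]),**K); a,B=fk(q,p)
    print("call",np.round(t,1),"yaw",round(yw,1),"->",a,q,"err",np.degrees(Rot.from_matrix(B.T@G1).as_rotvec()))
E
python3 go.py .577 .059 .392 3
```

```text
23.9 [ 0.38 -0.3   0.97] err deg [0.44 0.2  0.57]
call [ 13.6 -10.4  16.5] yaw 0.6 -> [ 0.45 -0.18  0.78] [ 0.92 -0.29 -0.38  1.34 -0.26  1.37  0.19] err [0.45 0.2  0.  ]
call [ 13.5 -10.5  16.5] yaw 0.0 -> [ 0.51 -0.06  0.59] [ 0.42 -0.33 -0.4   1.8   0.07  0.97 -0.31] err [0.45 0.2  0.  ]
call [ 13.5 -10.5  16.5] yaw 0.0 -> [0.58 0.06 0.39] [ 0.57 -0.1  -0.95  2.03  0.56  0.68 -1.04] err [0.45 0.2  0.  ]
```

Emit:
send_rows([
  {"dx": 2.7, "dy": -2.1, "dz": 3.3, "yaw": 0, "gripper": 0},
  {"dx": 5.4, "dy": -4.2, "dz": 6.6, "yaw": 0, "gripper": 0},
  {"dx": 8.2, "dy": -6.2, "dz": 9.9, "yaw": 0.6, "gripper": 0},
  {"dx": 10.9, "dy": -8.3, "dz": 13.2, "yaw": 0.6, "gripper": 0},
  {"dx": 13.6, "dy": -10.4, "dz": 16.5, "yaw": 0.6, "gripper": 0},
])

```text
clock: 24.52
tcp_pos: [0.4427, -0.1809, 0.7759]
orientation: [2.016, 1.516, 0.557]
contact_force: [-0.2, 0.2, -2.9]
grip_width: 0.0104
gripper_force: 112.1
```

Emit:
send_rows([
  {"dx": 2.7, "dy": -2.1, "dz": 3.3, "yaw": 0, "gripper": 0},
  {"dx": 5.4, "dy": -4.2, "dz": 6.6, "yaw": 0, "gripper": 0},
  {"dx": 8.1, "dy": -6.3, "dz": 9.9, "yaw": 0, "gripper": 0},
  {"dx": 10.8, "dy": -8.4, "dz": 13.2, "yaw": 0, "gripper": 0},
  {"dx": 13.5, "dy": -10.5, "dz": 16.5, "yaw": 0, "gripper": 0},
])

```text
clock: 25.15
tcp_pos: [0.5061, -0.058, 0.5857]
orientation: [2.011, 1.522, 0.562]
contact_force: [0.8, 0.5, -5.0]
grip_width: 0.0101
gripper_force: 112.2
```

```bash
python3 go.py .577 .059 .392 1
```

```text
25.15 [ 0.51 -0.06  0.59] err deg [ 0.47 -0.1   0.3 ]
call [ 13.1 -10.6  16.7] yaw 0.3 -> [0.58 0.06 0.39] [ 0.43 -0.1  -0.83  2.04  0.58  0.68 -1.06] err [ 0.47 -0.1   0.  ]
```

Emit:
send_rows([
  {"dx": 3, "dy": -2.4, "dz": 3.8, "yaw": 0, "gripper": 0},
  {"dx": 6, "dy": -4.8, "dz": 7.6, "yaw": 0, "gripper": 0},
  {"dx": 9, "dy": -7.2, "dz": 11.4, "yaw": 0, "gripper": 0},
  {"dx": 11.5, "dy": -9.2, "dz": 14.5, "yaw": 0.3, "gripper": 0},
  {"dx": 13.1, "dy": -10.6, "dz": 16.7, "yaw": 0.3, "gripper": 0},
])

```text
clock: 25.78
tcp_pos: [0.5679, 0.0565, 0.3891]
orientation: [2.019, 1.511, 0.558]
contact_force: [0.4, 0.5, -4.7]
grip_width: 0.0103
gripper_force: 112.0
```

Emit:
send_rows([
  {"dx": 0, "dy": 0, "dz": 0, "yaw": 0, "gripper": 0},
  {"dx": 0, "dy": 0, "dz": 0, "yaw": 0, "gripper": 0},
])

```text
clock: 26.02
tcp_pos: [0.5695, 0.0552, 0.3926]
orientation: [2.019, 1.508, 0.561]
contact_force: [1.4, -0.8, -4.2]
grip_width: 0.0102
gripper_force: 112.1
```

```bash
python3 st.py; python3 - <<'E'
from h import *
from bench import imaging,status
np.set_printoptions(precision=4,suppress=True)
o=status.get_obs(); R=Rot.from_rotvec(o["orientation"]).as_matrix(); T=o["tcp_pos"]
out=[]
for n in("side","top"):
    f=imaging.grab_frame(n); np.savez(f"/tmp/{n}6.npz",**f)
    c=proj(f,[T])[0].astype(int); print(n,c); im=f["color"][max(0,c[1]-65):c[1]+65,max(0,c[0]-65):c[0]+65,::-1]; out.append(cv2.resize(im,(400,400),interpolation=cv2.INTER_CUBIC))
cv2.imwrite("pics/g6.png",cv2.convertScaleAbs(np.hstack(out),alpha=1.2))
# cloud of side in tool frame
for n in("side","top"):
    P=cloud(load(f"/tmp/{n}6.npz")).reshape(-1,3); t=(P-T)@R*1000; k=(abs(t[:,0])<85)&(abs(t[:,1])<60)&(t[:,2]>-60)&(t[:,2]<60); t=t[k]; print(n,len(t))
    for lo in range(-60,60,8):
        m=(t[:,2]>=lo)&(t[:,2]<lo+8)
        if m.sum()>3: print(lo,m.sum(),np.percentile(t[m],[2,50,98],axis=0).round(0)[:,:2].T.tolist())
E
```

```text
clock 26.025
joints [ 0.4394 -0.1007 -0.8224  2.0328  0.5734  0.6839 -1.049 ]
tcp_pos [0.5695 0.0552 0.3926]
contact_force [ 1.424  -0.8423 -4.2369]
moment [ 0.3797  1.2792 -0.0561]
grip_width 0.01018712283303585
gripper_force 112.10851907730103
tool x,y,z (cols)
 [[ 0.2826  0.7283  0.6243]
 [ 0.9592 -0.2172 -0.1809]
 [ 0.0038  0.6499 -0.76  ]]
az of tool y -16.60581578272914
side [260 128]
top [261 213]
side 718
-60 62 [[-14.0, -10.0, 11.0], [-34.0, 2.0, 38.0]]
-52 37 [[-15.0, -7.0, 10.0], [-19.0, -4.0, 25.0]]
-44 40 [[-64.0, -6.0, 44.0], [-18.0, 6.0, 20.0]]
-36 53 [[-70.0, -25.0, 52.0], [-3.0, 7.0, 20.0]]
-28 52 [[-69.0, -19.0, 57.0], [-2.0, 7.0, 20.0]]
-20 40 [[-68.0, -7.0, 57.0], [-7.0, 5.0, 20.0]]
-12 32 [[-68.0, -5.0, 59.0], [-8.0, 2.0, 13.0]]
-4 145 [[-69.0, -1.0, 59.0], [-30.0, 6.0, 38.0]]
4 116 [[-70.0, -64.0, 52.0], [-33.0, 22.0, 39.0]]
12 95 [[-73.0, -65.0, 57.0], [-34.0, 22.0, 39.0]]
20 46 [[-71.0, -66.0, 56.0], [-34.0, 9.0, 39.0]]
top 1564
-60 6 [[-14.0, -12.0, -3.0], [10.0, 14.0, 32.0]]
-52 9 [[28.0, 50.0, 59.0], [1.0, 4.0, 7.0]]
-44 212 [[-64.0, -18.0, 56.0], [-6.0, 3.0, 9.0]]
-36 107 [[-64.0, -11.0, 58.0], [3.0, 6.0, 20.0]]
-28 56 [[-63.0, -10.0, 56.0], [4.0, 7.0, 20.0]]
-20 25 [[-65.0, -4.0, 60.0], [0.0, 7.0, 18.0]]
-12 117 [[-64.0, 45.0, 61.0], [-3.0, 16.0, 37.0]]
-4 702 [[-66.0, -7.0, 58.0], [-14.0, 20.0, 38.0]]
4 289 [[-68.0, -14.0, 58.0], [-18.0, 11.0, 39.0]]
12 40 [[-65.0, -22.0, 61.0], [-18.0, 35.0, 40.0]]
```

View pics/g6.png

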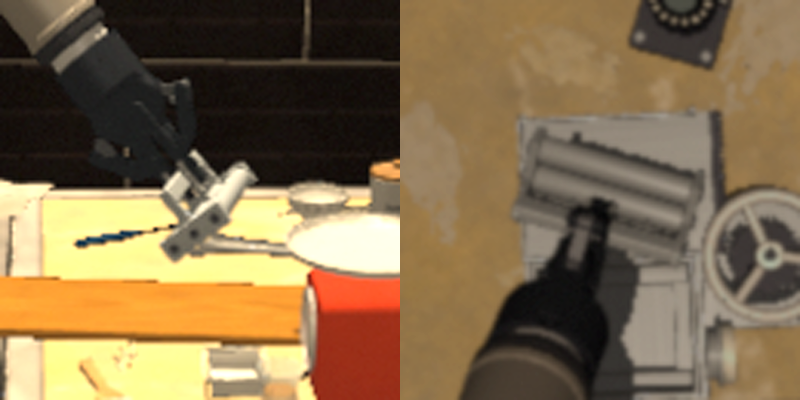

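The views show the grate tilted toward the lens (side, about (215, 215); top, about (615, 190)). In the tool frame it spans x −67..59 and y −34..39 mm. I'll refine its in-hand pose.

```bash
cat > meas.py <<'E'
from search import *
from bench import imaging,status
np.set_printoptions(precision=2,suppress=True)
def cl(n):
    f=imaging.grab_frame(n); return cloud(f).reshape(-1,3)
Cs={n:np.concatenate([cl(n) for _ in range(4)]) for n in("side","top")}
o=status.get_obs(); R=Rot.from_rotvec(o["orientation"]).as_matrix(); T=o["tcp_pos"]
zs={}
for n,P in Cs.items():
    t=(P-T)@R*1000; t=t[(abs(t[:,0])<85)&(abs(t[:,1])<60)&(t[:,2]>-60)&(t[:,2]<60)]
    # handle top: clear of fingers
    h=t[(abs(t[:,1]-3)<9)&(t[:,2]<-28)&(abs(t[:,0]+4)>20)]; 
    top=h[h[:,2]<np.median(h[:,2])+6] if len(h) else h
    if len(top)>20: a=np.polyfit(top[:,0],top[:,2],1); print(n,"handle top z",len(top),np.median(top[:,2]),"p5",np.percentile(top[:,2],5),"slope x deg",np.degrees(np.arctan(a[0])),"y med",np.median(top[:,1]))
    b=t[(t[:,2]>-14)]; print(n,"body x",np.percentile(b[:,0],[1,99]),"y",np.percentile(b[:,1],[1,99]),"z max",np.percentile(b[:,2],[97,99]))
    k=(b[:,2]<12)&(abs(b[:,0])<50)&(b[:,1]>-2)
    if k.sum()>30: 
        c=b[k]; A=np.c_[c[:,:2],np.ones(len(c))]; print("  tubes slope x deg",np.degrees(np.linalg.lstsq(A,c[:,2],rcond=None)[0][:2]))
    # end bar face
    e=b[(b[:,0]<-55)]
    if n=="side" and len(e)>30:
        A=np.c_[e[:,1:],np.ones(len(e))]; print("  end face slopes (dx/dy,dx/dz) deg",np.degrees(np.linalg.lstsq(A,e[:,0],rcond=None)[0][:2]),len(e)); r=cv2.minAreaRect(e[:,1:].astype(np.float32)); print("  end rect yz",r)
E
python3 meas.py
```

```text
side handle top z 174 -33.66441125803439 p5 -38.40465910014787 slope x deg -0.8239827460314578 y med 6.927166522719388
side body x [-72.5   59.15] y [-34.53  40.2 ] z max [22.59 23.79]
  tubes slope x deg [-0.87 13.22]
  end face slopes (dx/dy,dx/dz) deg [-0.01 -1.49] 931
  end rect yz ((1.3833656311035156, 5.410625457763672), (79.05746459960938, 38.77959060668945), 0.25485703349113464)
top handle top z 882 -39.88324833144822 p5 -43.489340182628744 slope x deg -0.8673661823809241 y med 3.262861717191071
top body x [-67.35  61.57] y [-21.62  38.34] z max [12.2  14.87]
  tubes slope x deg [-1.14  2.68]
```

The in-hand pose is clear: grate origin ≈ (−2, 1.5, 22.5) mm in the tool frame, about 1° off about tool y. That puts the TCP goal at (0.669, 0.034, 0.276), which is 15.5 cm along tool z. Approaching along the lens axis.

Emit:
send_rows([
  {"dx": 0.2, "dy": 0, "dz": 4, "yaw": 0, "gripper": 0},
  {"dx": 0.4, "dy": 0.1, "dz": 8, "yaw": 0, "gripper": 0},
  {"dx": 0.6, "dy": 0.1, "dz": 11.5, "yaw": 0, "gripper": 0},
  {"dx": 0.7, "dy": 0.1, "dz": 14, "yaw": 0, "gripper": 0},
  {"dx": 0.7, "dy": 0.1, "dz": 15.5, "yaw": 0, "gripper": 0},
])

```text
clock: 27.15
tcp_pos: [0.6701, 0.0344, 0.273]
orientation: [2.022, 1.51, 0.561]
contact_force: [-0.0, 0.2, -4.0]
grip_width: 0.0103
gripper_force: 111.9
```

Emit:
send_rows([
  {"dx": 0, "dy": 0, "dz": 0, "yaw": 0, "gripper": 0},
  {"dx": 0, "dy": 0, "dz": 0, "yaw": 0, "gripper": 0},
  {"dx": 0, "dy": 0, "dz": 0, "yaw": 0, "gripper": 0},
  {"dx": 0, "dy": 0, "dz": 0, "yaw": 0, "gripper": 0},
])

```text
clock: 27.65
tcp_pos: [0.6695, 0.035, 0.2758]
orientation: [2.018, 1.509, 0.564]
contact_force: [0.5, 0.3, -3.8]
grip_width: 0.0105
gripper_force: 111.9
```

```bash
python3 st.py .6692 .0338 .2757; python3 nxt.py 1; python3 meas.py
```

```text
clock 27.65
joints [ 0.3715  0.2611 -0.8077  2.0192  1.1527  0.6493 -1.5142]
tcp_pos [0.6695 0.035  0.2758]
contact_force [ 0.5243  0.3433 -3.8324]
moment [0.4063 1.3102 0.0372]
grip_width 0.010526261316586828
gripper_force 111.88449740409851
tool x,y,z (cols)
 [[ 0.2813  0.7279  0.6253]
 [ 0.9596 -0.2168 -0.1793]
 [ 0.005   0.6505 -0.7595]]
to target, tool cm [-0.1241 -0.0031  0.0079]
az of tool y -16.58614306543533
t 27.65 [0.67  0.035 0.276] [ 0.371  0.261 -0.808  2.019  1.153  0.649 -1.514] F [ 0.524  0.343 -3.832] grip 0.010526261316586828 err tool deg [ 0.581 -0.065 -0.369] tilt 0.584886963156796
side handle top z 159 -33.885243854254206 p5 -37.86961839453534 slope x deg -0.21242375507123532 y med 5.673536886629058
side body x [-72.66  59.99] y [-34.42  39.05] z max [22.84 24.  ]
  tubes slope x deg [-0.59  8.09]
  end face slopes (dx/dy,dx/dz) deg [ 0.37 -1.87] 863
  end rect yz ((1.8370819091796875, 5.848708152770996), (78.29190063476562, 39.4642333984375), 0.6824687719345093)
top handle top z 697 -40.121823694499035 p5 -44.203123005320975 slope x deg -1.1016951257521737 y med 2.6762812225124044
top body x [-67.32  61.53] y [-34.59  38.15] z max [12.98 15.4 ]
  tubes slope x deg [-1.09  2.6 ]
```

The grate is in place: TCP within 1.2 mm, tool within 0.7°, grate about 1.2° overall, and steady. Handing in.

```bash
python3 -c "
from bench import status, workorder
o=status.get_obs(); print(abs(o['qvel']).max(), o['tcp_pos']); print(workorder.hand_in())"
```

```text
0.0016068252765936634 [0.66950106 0.0347991  0.27496016]
the job is handed in; nothing more can be done
None
```

I wound the cover fully open (wheel measured at about 3.80 rad), lifted the grate out and handed it in held still before the lens, measured within about 2 mm and 1.2° of the asked pose, at 27.7 s; the camera was not bumped and I noticed no other thing moved, though I did not re-measure them at the end.

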